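# Slide the square cup onto the tipping drain peg and tip it up to drain

### The arm

A 7-joint arm with a two-finger parallel gripper is mounted at the origin on the work surface; the furniture and walls round the work are solid. World frame = base frame: x ahead of the robot, y to its left, z up, the work surface at z = 0. Lengths are in m, angles in degrees, forces in N, time in s.
With the tool pointing down it reaches from about 0.425 to 1.025 m from the base axis. Payload 9.4 kg.
Tool frame: the origin (TCP) lies at the very end of the fingers, on their centre line; the grasp point (between the pads) lies ctrl.tcp_to_grasp behind it (ctrl.tcp_to_grasp is the distance from the TCP to the grasp point, in m); x points along the fingers, z is the direction in which the jaws open and shut, and the axes are right-handed (so a half turn about x gives the same grasp; the last joint's range is limited). The gripper opens to 85 mm and grips with 20 to 120 N. Pads are 22 mm wide; open, the fingers measure 114 mm over their backs; the gripper's body (76 mm by 85 mm) begins 54 mm behind the grasp point. The pads swing forward as they close: fully open they stand 13 mm farther back than shut.
Start: joints at [-67.535, 34.337, -0.143, 91.639, 0.103, 54.024, -4.572], TCP at [0.328, 0.647, 0.231] pointing down, gripper open.
Joint ranges: [-147.43, 147.43], [-19.82, 112.94], [-74.19, 73.91], [6.32, 146.72], [-59.91, 239.91], [6.04, 106.73], [-150.56, 150.56]. Speed limits (degrees/s): [127.2, 127.2, 172.46, 172.46, 180, 180, 180].

### API

Orientations are given as a 3x3 rotation matrix whose columns are the frame's x, y, z axes.
In Python, from workcell import ctrl gives the robot as it stands.
- The arm moves only by the tool move_arm, never from a script. Its argument "deltas" is a list of rows, each an object of numbers: "hand": the closure, from 0 (fully open) to 1 (shut); "dx", "dy", "dz": the shift along the tool's x, y, z in mm; "roll": the turn about the tool's x in rad. In form: [{"hand": .., "dx": .., "dy": .., "dz": .., "roll": ..}, ...]. A call has 1 to 10 rows; each row is the pose to reach, as a shift and turn from the pose measured when the call began, along the tool's axes at that moment; what a row does not reach only later rows make up. A row lasts 1/12 s, in which the tool goes at most 41.7 mm and 7.16 degrees, less where a joint would pass 70% of its speed; a pose out of reach is approached as far as the arm can. A call with a gripper value outside its range is refused whole. The fingers move at their own pace and stop on an object; the grip force is fixed at half the most. Time passes only in rows, so rows that repeat a pose let the fingers close. It gives the time, the measured TCP pose, the force and the opening at its end, in the units of the state.
- ctrl.read_state(): the state, without advancing time (a new reading comes with each control period).
- ctrl.read_camera(name): name is "scene" or "top"; returns a dict with "img" (384x512x3 uint8, red, green, blue), "K" (3x3 intrinsics, pixels), "view" (4x4, takes a point from world to camera coordinates). Camera axes: x right, y up, looking along -z (the intrinsics and any distortion apply to the point x, -y, -z); pixel columns grow to the right and rows downward; lengths in m; the calibration is good to about 2 mm. A picture is of the moment at which its call begins. There is no depth.
- ctrl.hand_in(): hands the job in, once; it reports no verdict.
The state is a dict: "time_s": time; "q": joint angles; "dq": joint speeds; "joint_efforts": joint torques, N m; "tcp_pos": TCP position; "eef_rot": TCP orientation; "wrist_force": force on the tool from outside, world axes, zero at the start; "ft_torque": the same for the moment, N m; "opening": opening from 0.0 (shut) to 1.0 (fully open).
Only numpy, scipy, OpenCV 4.12 (cv2) and the standard library are available. Lean on these libraries where they do the work, as an engineer would, in place of code of your own. Each camera call takes 0.05 s, during which the arm holds its last target.

### The job

Hang the rinsed square cup up to drain: slide it mouth first along the draining board onto the wire peg until its rim is fully home against the wire stop, with the peg still lying flat. Then press the paddle on the other side of the hinge all the way down, so that the peg tips up and stays up with the cup hanging mouth-down on it, rim seated on the stop. Leave the mug, clock and ink bottle where they are.

Things in the scene. Friction and masses are not known exactly. Their poses are not given: they have to be found in the camera images.
- drainer: the draining board, fixed to the desk: a light wooden board 190 mm wide (its x) and 395 mm long (its y, from y = -142 to +252 mm), its top 12 mm above the desk. Origin on the desk straight under the hinge; z up; +y is the way the flat peg points, towards the cup. Two aluminium cheeks at x = -56 and +56 mm, 75 mm high, carry the hinge, whose axis runs along x at a height of 62 mm
- peg_frame (a joint): tipping of the peg with its stop and paddle (one rigid part) on the hinge, in rad: 0 = peg lies flat (level; it starts between 0 and 0.05, low enough for the cup to pass over it), 0.96 = end stop, peg tipped up 55 degrees. A friction hinge (0.4 N m): it stays where it is left; about 8 N straight down on the paddle moves it
- peg_tip (a point): tip of the wire peg. The peg is a flat hairpin of 8 mm wire, 44 mm wide over the wires, narrowing over the last 30 mm to a rounded tip; it reaches 94 mm from the hinge axis, its wires centred 8 mm above that axis when flat. Axes as the drainer's when flat, turning with the peg
- rim_stop (a point): on the tipping part, the centre line of the face of the wire stop (an upright rectangle of wire, 76 mm wide, 66 mm high) against which the cup's rim seats: 22 mm from the hinge axis along the peg. Its +y points along the peg towards its tip, z is up when the peg is flat; it turns with the peg
- paddle (a point): centre of the upper face of the paddle (64 mm wide, 90 mm long, 7 mm thick), on the -y side of the hinge, 90 mm out from the hinge axis, on a flat arm through that axis. The arm slopes up away from the hinge at 50 degrees when the peg is flat and ends 5 degrees below level when the peg is fully up. Pressing straight down 55 to 60 mm from the hinge axis stays on the paddle the whole way. Axes as rim_stop
- cup_center (a point): centre of the cup, 37 mm above the board while it lies. A white ceramic cup with a rounded-square section, 74x74 mm outside, 90 mm long, walls 5 mm (inside 64 mm wide, 84 mm deep, corners thicker), about 0.22 kg, lying on one flat side with its mouth roughly towards the peg. Its y axis points from the mouth to the closed end, z is up as it lies at the start. It slides without rolling or tipping when pushed on a side or on its closed end
- cup_mouth (a point): centre of the cup's mouth, 45 mm from cup_center towards its -y, in the plane of the rim; same axes
- mug_1: the white coffee mug with a handle (79x114x89 mm), a bystander; origin at the centre of its underside
- twin_clock: the desk clock with two round dials (45x130x68 mm), a bystander; origin at the centre of its underside
- ink_bottle: the ink bottle (47x46x58 mm), a bystander; origin at the centre of its underside
- cup: the same cup; origin at the middle of the side it lies on at the start, 37 mm below cup_center, same axes

How it is judged:
By the outcome, as a careful person would: the job done as asked, in the order asked, and still so for the second after the job is handed in, with the robot touching nothing.
It also fails if it takes over 51 s, if anything falls off the work surface, if the arm or the gripper's body presses on something with over 40 N, if the wrist force passes 120 N, or if a joint passes its speed limit or range.

## Working session

There is one attempt and no reset: what is moved stays moved. The work goes in short steps, Python scripts to look and compute and a tool call to move; the robot and the scene stay as the last step left them, time stands still between calls to the robot, and variables do not carry over. Pictures are saved under pics/ and viewed, and the job is handed in when it is done.

Besides the shell and the picture viewer there is one more tool, called after "Request:" by a JSON object that holds its "op" and its "data". move_arm: Moves the arm, as the interface text tells. Its arguments: {"type":"object","properties":{"deltas":{"type":"array","items":{"type":"object","properties":{"hand":{"type":"number"},"dx":{"type":"number"},"dy":{"type":"number"},"dz":{"type":"number"},"roll":{"type":"number"}}}}},"required":["deltas"]}

```bash
mkdir -p pics
python3 - <<'E'
from workcell import ctrl
import cv2, numpy as np
s=ctrl.read_state()
for k,v in s.items(): print(k,np.round(v,3).tolist())
print(ctrl.tcp_to_grasp)
for n in("scene","top"):
    c=ctrl.read_camera(n); print(n,c["K"],np.round(c["view"],4),c.keys())
    cv2.imwrite(f"pics/{n}0.png",c["img"][:,:,::-1])
    np.savez(f"{n}0.npz",**c)
E
```

```text
time_s 0.0
q [-67.538, 34.386, -0.147, 91.68, 0.103, 54.024, -4.569]
dq [0.021, 0.112, -0.029, 0.065, -0.019, -0.07, -0.017]
joint_efforts [-0.003, -77.646, 1.564, -25.799, 0.012, 0.009, -0.0]
tcp_pos [0.327, 0.646, 0.23]
eef_rot [[-0.001, -0.892, 0.452], [-0.001, 0.452, 0.892], [-1.0, -0.0, -0.002]]
wrist_force [0.63, 0.12, 0.263]
ft_torque [-0.078, 0.039, -0.003]
opening 1.003
0.0187
scene [[447.29461894   0.         252.71277539]
 [  0.         447.29461894 195.60365652]
 [  0.           0.           1.        ]] [[ 0.7382 -0.6745 -0.0103 -0.4059]
 [ 0.581   0.628   0.5177 -0.2174]
 [-0.3427 -0.3882  0.8555 -0.9182]
 [ 0.      0.      0.      1.    ]] dict_keys(['img', 'K', 'view'])
top [[382.26943018   0.         255.87554542]
 [  0.         382.26943018 185.44914036]
 [  0.           0.           1.        ]] [[ 0.0134 -0.9995  0.0282 -0.1782]
 [ 0.9858  0.0179  0.167  -0.4346]
 [-0.1674  0.0256  0.9856 -1.0069]
 [ 0.      0.      0.      1.    ]] dict_keys(['img', 'K', 'view'])
```

View pics/scene0.png

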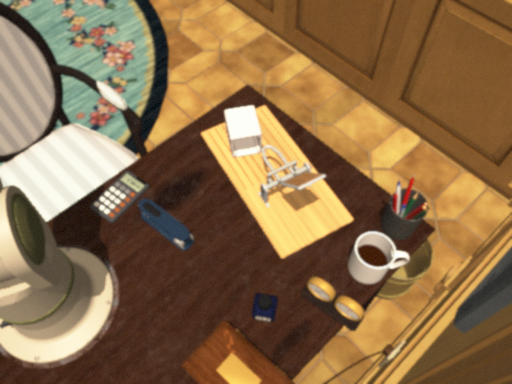

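View pics/top0.png

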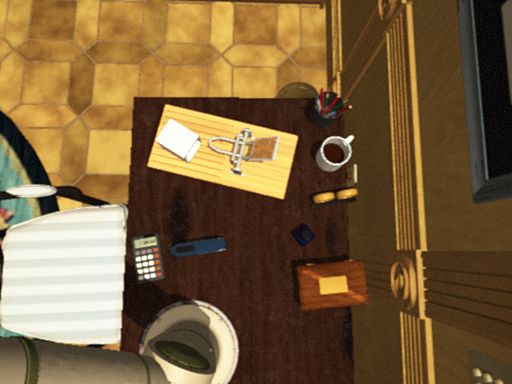

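The scene view shows the board from (205,130) to (350,220), with the cup at (243,130), the peg hairpin around (270,160), and the paddle towards (310,185). In the top view the cup is at (179,140), the hinge is near (240,150) and the paddle is at (263,148).

```bash
cat > h.py <<'E'
import numpy as np, cv2
def load(n): return dict(np.load(n+".npz"))
def proj(c,P):
    P=np.atleast_2d(P); V=c["view"]; q=P@V[:3,:3].T+V[:3,3]
    u=np.c_[q[:,0],-q[:,1],-q[:,2]]@c["K"].T
    return u[:,:2]/u[:,2:]
def ray(c,uv):
    V=c["view"];R=V[:3,:3]; o=-R.T@V[:3,3]
    d=np.linalg.inv(c["K"])@np.r_[uv,1.]; d=R.T@np.array([d[0],-d[1],-d[2]])
    return o,d/np.linalg.norm(d)
def onz(c,uv,z):
    o,d=ray(c,uv); return o+d*(z-o[2])/d[2]
E
python3 - <<'E'
from h import *
for n,(x0,y0,x1,y1) in dict(scene=(190,85,365,265),top=(135,90,310,210)).items():
    c=load(n+"0"); im=c["img"][:,:,::-1]
    o,_=ray(c,(0,0)); print(n,"cam at",o)
    cr=cv2.resize(im[y0:y1,x0:x1],None,fx=4 if n=="top" else 3.3,fy=4 if n=="top" else 3.3,interpolation=cv2.INTER_CUBIC)
    cv2.imwrite(f"pics/{n}0z.png",cr); print(cr.shape)
    hsv=cv2.cvtColor(np.ascontiguousarray(im),cv2.COLOR_BGR2HSV)
    m=cv2.inRange(hsv,(12,70,120),(32,220,255)); 
    nl,lab,st,ce=cv2.connectedComponentsWithStats(m)
    # component containing board
    for i in np.argsort(-st[1:,4])[:5]+1: print(st[i],ce[i])
E
```

```text
scene cam at [ 0.11126535 -0.49367308  0.89390182]
(594, 578, 3)
[  144     0   368   384 41712] [342.72142309 177.56822977]
[  410     0   102   153 10663] [468.09003095  76.45006096]
[ 200  121  154  138 7409] [278.56431367 198.38264273]
[ 233    0  279  195 6701] [392.03283092  81.64303835]
[   0  187  116  179 5959] [ 45.71035409 297.58533311]
top cam at [ 0.26221728 -0.14455319  1.06992338]
(480, 700, 3)
[    0     0   330   205 40863] [139.64065291  70.58576218]
[ 147  104  151   96 7161] [228.26169529 153.12973048]
[ 391    0   45  384 3451] [416.67545639 218.08171544]
[ 140  305   94   79 1761] [183.31970471 340.6564452 ]
[  37  363  110   21 1721] [ 88.14816967 375.38233585]
```

View pics/scene0z.png

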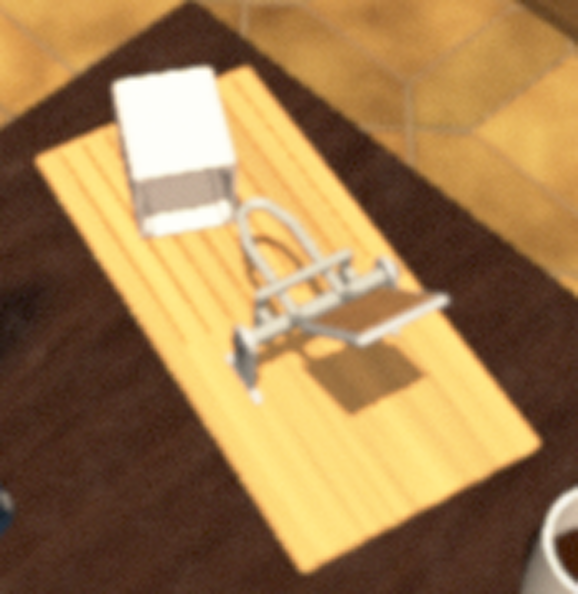

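View pics/top0z.png

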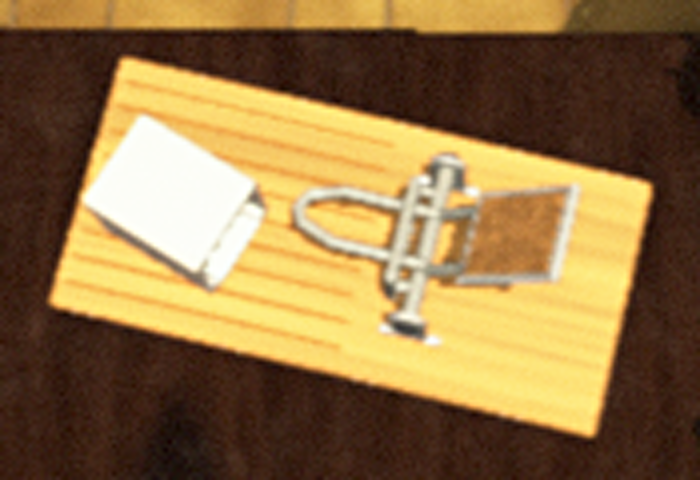

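Run:
```python
from h import *
for n,b in dict(scene=(195,95,360,262),top=(140,97,305,205)).items():
    c=load(n+"0"); im=np.ascontiguousarray(c["img"][:,:,::-1])
    hsv=cv2.cvtColor(im,cv2.COLOR_BGR2HSV)
    m=cv2.inRange(hsv,(12,70,120),(32,220,255)); nl,lab,st,ce=cv2.connectedComponentsWithStats(m)
    i=[i for i in range(1,nl) if abs(st[i,4]-7280)<200][0]
    pts=cv2.findContours((lab==i).astype(np.uint8),0,2)[0]; pts=max(pts,key=len)
    hull=cv2.convexHull(pts)
    P=np.array([onz(c,p[0].astype(float),0.012)[:2] for p in hull],np.float32)
    r=cv2.minAreaRect(P); print(n,r); print(cv2.boxPoints(r))
```

```text
scene ((0.5410149097442627, -0.0783141553401947), (0.4007982611656189, 0.19630302488803864), 77.3051986694336)
[[ 0.4012235  -0.2522449 ]
 [ 0.5927278  -0.295384  ]
 [ 0.6808063   0.09561658]
 [ 0.48930204  0.13875568]]
top ((0.5414888262748718, -0.07708904147148132), (0.3981868028640747, 0.19333305954933167), 77.24353790283203)
[[ 0.403247   -0.24992362]
 [ 0.5918081  -0.292613  ]
 [ 0.67973065  0.09574553]
 [ 0.49116957  0.13843492]]
```

```bash
cat >> h.py <<'E'
yd=np.array([np.cos(np.radians(77.27)),np.sin(np.radians(77.27)),0]); xd=np.array([yd[1],-yd[0],0])
O=np.array([0.5413,-0.0777,0])-0.055*yd
Rd=np.c_[xd,yd,[0,0,1]]
def toD(P): return (np.asarray(P)-O)@Rd*1000
def toW(D): return O+Rd@(np.asarray(D)/1000.)
E
python3 - <<'E'
from h import *
print(O,xd,yd)
for n,b in dict(scene=(215,95,265,162),top=(150,112,206,168)).items():
    c=load(n+"0"); im=c["img"].astype(int)
    g=im.min(2); x0,y0,x1,y1=b
    for t in (200,225,240):
        m=np.zeros(g.shape,np.uint8); m[y0:y1,x0:x1]=(g[y0:y1,x0:x1]>t)
        cs=max(cv2.findContours(m,0,2)[0],key=cv2.contourArea); h=cv2.convexHull(cs)
        P=np.array([onz(c,p[0].astype(float),0.086) for p in h]); D=toD(P)[:,:2].astype(np.float32)
        print(n,t,cv2.contourArea(cs),cv2.minAreaRect(D))
        q=cv2.approxPolyDP(h,2.5,True)[:,0]
        print([ (tuple(p.tolist()),np.round(toD(onz(c,p.astype(float),0.086))[:2]).tolist()) for p in q])
# check drainer landmarks
T=load("top0");S=load("scene0")
L={"hinge-":(-56,0,62),"hinge+":(56,0,62),"pegtip":(0,94,70),"padc":(0,-58,131-0),"O":(0,0,12)}
for k,v in L.items(): print(k,"top z",(proj(T,toW(v))[0]-[135,90])*4,"scene z",(proj(S,toW(v))[0]-[190,85])*3.3)
E
```

```text
[ 0.52918037 -0.13134806  0.        ] [ 0.9754193  -0.22035696  0.        ] [0.22035696 0.9754193  0.        ]
scene 200 853.0 ((-14.04986572265625, 172.45535278320312), (91.27232360839844, 71.62298583984375), 71.8307876586914)
[((252, 106), [30.0, 203.0]), ((260, 133), [5.0, 122.0]), ((231, 138), [-60.0, 142.0]), ((225, 111), [-33.0, 222.0])]
scene 225 798.5 ((-13.599716186523438, 173.04820251464844), (88.85990905761719, 69.04576873779297), 71.84089660644531)
[((252, 106), [30.0, 203.0]), ((259, 133), [3.0, 123.0]), ((232, 138), [-58.0, 141.0]), ((226, 111), [-31.0, 220.0])]
scene 240 725.0 ((-13.712993621826172, 172.4138946533203), (84.90718078613281, 65.53534698486328), 71.60154724121094)
[((252, 107), [29.0, 200.0]), ((259, 132), [5.0, 125.0]), ((232, 137), [-56.0, 144.0]), ((226, 111), [-31.0, 220.0])]
top 200 967.5 ((-16.351613998413086, 165.95379638671875), (108.05856323242188, 71.98948669433594), 71.21359252929688)
[((170, 119), [32.0, 205.0]), ((197, 135), [6.0, 124.0]), ((200, 143), [-13.0, 111.0]), ((189, 160), [-65.0, 127.0]), ((156, 140), [-33.0, 225.0])]
top 225 901.0 (
[... 161 characters left out ...]
199, 144), [-16.0, 113.0]), ((189, 159), [-62.0, 128.0]), ((157, 140), [-33.0, 223.0])]
top 240 769.5 ((-13.410898208618164, 173.93417358398438), (87.41685485839844, 68.19486999511719), 71.81185150146484)
[((170, 120), [29.0, 205.0]), ((197, 136), [4.0, 123.0]), ((183, 156), [-58.0, 145.0]), ((157, 140), [-33.0, 223.0])]
hinge- top z [407.43956069 320.15953017] scene z [243.17466338 341.46097954]
hinge+ top z [446.97077917 164.66535664] scene z [384.44005462 271.96205531]
pegtip top z [291.83989036 206.0793464 ] scene z [244.30876557 202.71276233]
padc top z [515.43964236 235.07017824] scene z [370.33477875 312.43753263]
O top z [427.94324528 259.80101255] scene z [311.08776691 345.44701037]
```

Both views agree. The board origin is at about (0.529, -0.131) with its +y at 77.3°, and the projected hinge and peg tip land on the pixels. The cup centre is at drainer (-13.7, 173) mm with a yaw of -18°, and its measured face of 89×69 mm matches the given size. Next I'll compute the approach.

```bash
cat >> h.py <<'E'
def plan(pos,ang):
    """deltas (mm, rad) for tool-down TCP world pos and jaw axis world angle (deg)"""
    from workcell import ctrl
    s=ctrl.read_state(); R=np.array(s["eef_rot"]); p=np.array(s["tcp_pos"])
    d=R.T@(np.asarray(pos)-p)*1000
    a=np.degrees(np.arctan2(R[1,2],R[0,2])); dr=(a-ang+180)%360-180
    print("t",s["time_s"],"tcpD",np.round(toD(p),1),"jaw",round(a,2),"tilt",np.round(R[:,0],3),"F",np.round(s["wrist_force"],1),"open",round(float(s["opening"]),3),"q",np.round(s["q"],0).tolist())
    print("DELTA dx %.1f dy %.1f dz %.1f roll %.4f"%(*d,np.radians(dr)))
def planD(D,yaw):  # yaw of cup relative to board
    plan(toW(D),-12.73+yaw)
E
python3 - <<'E'
from h import *
a=np.radians(71.8); g=np.array([-13.7,173])+18*np.array([np.cos(a),np.sin(a)])
print(g,toW([*g,150]))
planD([*g,150],-18.2)
E
```

```text
[ -8.07797147 190.09949693] [0.56319071 0.05585869 0.15      ]
t 0.1 tcpD [-368.2  714.2  230.5] jaw 63.14 tilt [-0.001 -0.001 -1.   ] F [-0.4 -0.  -0.2] open 1.001 q [-68.0, 34.0, -0.0, 92.0, 0.0, 54.0, -5.0]
DELTA dx 81.1 dy -477.2 dz -420.2 roll 1.6419
```

Request:
{"op": "move_arm", "data": {"deltas": [{"hand":0,"dx":0,"dy":-30,"dz":-26,"roll":0.12},{"hand":0,"dx":0,"dy":-60,"dz":-52,"roll":0.24},{"hand":0,"dx":0,"dy":-90,"dz":-78,"roll":0.36},{"hand":0,"dx":0,"dy":-120,"dz":-105,"roll":0.48},{"hand":0,"dx":0,"dy":-150,"dz":-131,"roll":0.6},{"hand":0,"dx":0,"dy":-180,"dz":-157,"roll":0.72},{"hand":0,"dx":0,"dy":-210,"dz":-184,"roll":0.84},{"hand":0,"dx":0,"dy":-240,"dz":-210,"roll":0.96},{"hand":0,"dx":0,"dy":-270,"dz":-236,"roll":1.08},{"hand":0,"dx":0,"dy":-300,"dz":-262,"roll":1.2}]}}

```text
time_s: 0.93
tcp_pos: [0.4769, 0.2752, 0.2309]
eef_rot: [[-0.001, 0.104, 0.995], [-0.001, 0.995, -0.104], [-1.0, -0.001, -0.001]]
wrist_force: [0.3, 1.0, -0.2]
opening: 1.001
```

```bash
python3 -c "
from h import *
planD([-8.1,190.1,150],-18.2)"
```

```text
t 0.9333 tcpD [-140.6  385.1  230.9] jaw -5.94 tilt [-0.001 -0.001 -1.   ] F [ 0.3  1.  -0.2] open 1.001 q [-50.0, 23.0, 20.0, 116.0, -11.0, 43.0, -30.0]
DELTA dx 81.1 dy -209.2 dz 108.6 roll 0.4361
```

Request:
{"op": "move_arm", "data": {"deltas": [{"hand":0,"dx":0,"dy":-30,"dz":15,"roll":0.1},{"hand":0,"dx":0,"dy":-60,"dz":31,"roll":0.2},{"hand":0,"dx":0,"dy":-90,"dz":47,"roll":0.3},{"hand":0,"dx":0,"dy":-120,"dz":62,"roll":0.4},{"hand":0,"dx":0,"dy":-150,"dz":78,"roll":0.436},{"hand":0,"dx":20,"dy":-180,"dz":93,"roll":0.436},{"hand":0,"dx":40,"dy":-209,"dz":109,"roll":0.436},{"hand":0,"dx":65,"dy":-209,"dz":109,"roll":0.436},{"hand":0,"dx":81,"dy":-209,"dz":109,"roll":0.436},{"hand":0,"dx":81,"dy":-209,"dz":109,"roll":0.436}]}}

```text
time_s: 1.77
tcp_pos: [0.5619, 0.0551, 0.1471]
eef_rot: [[-0.006, 0.515, 0.857], [-0.002, 0.857, -0.515], [-1.0, -0.005, -0.004]]
wrist_force: [-0.8, 0.4, -0.3]
opening: 1.001
```

```bash
python3 -c "
from h import *
from workcell import ctrl
planD([-8.1,190.1,26],-18.2)
c=ctrl.read_camera('top');cv2.imwrite('pics/t1.png',cv2.resize(c['img'][90:240,120:320,::-1],None,fx=4,fy=4,interpolation=2))
c=ctrl.read_camera('scene');cv2.imwrite('pics/s1.png',cv2.resize(c['img'][50:250,160:360,::-1],None,fx=3,fy=3,interpolation=2))
"
```

```text
t 1.7667 tcpD [ -9.2 189.1 147.1] jaw -31.0 tilt [-0.006 -0.002 -1.   ] F [-0.8  0.4 -0.3] open 1.001 q [-27.0, 32.0, 22.0, 118.0, -21.0, 34.0, -21.0]
DELTA dx 121.0 dy 1.9 dz 1.2 roll -0.0012
```

View pics/t1.png

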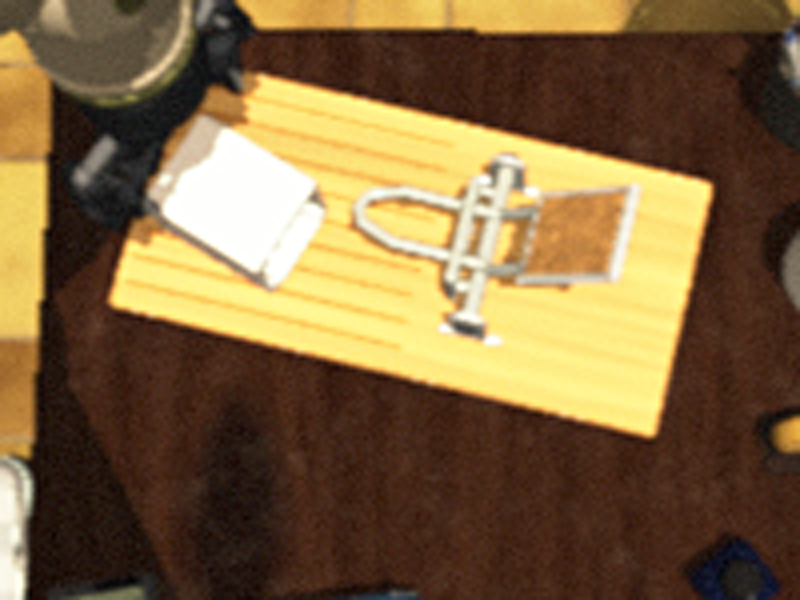

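View pics/s1.png

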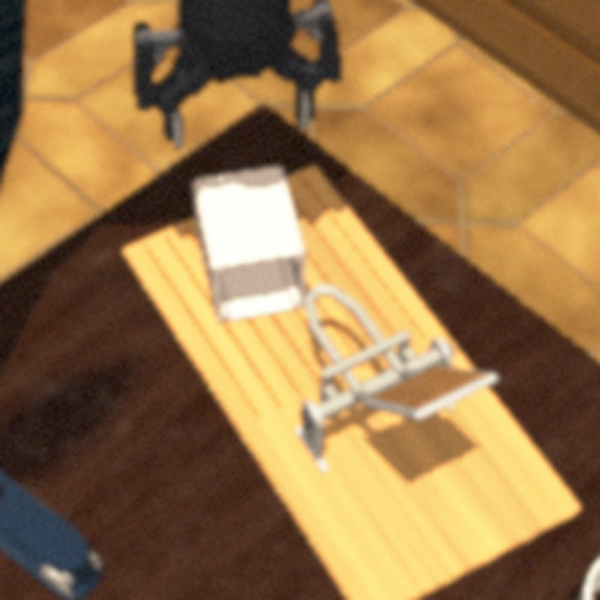

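The gripper fingers straddle the cup's back end, with tips at (180,130) and (310,110) and cup edges at 195–285 in the scene crop. I'll descend.

Request:
{"op": "move_arm", "data": {"deltas": [{"hand":0,"dx":10,"dy":2,"dz":1,"roll":0},{"hand":0,"dx":25,"dy":2,"dz":1,"roll":0},{"hand":0,"dx":40,"dy":2,"dz":1,"roll":0},{"hand":0,"dx":55,"dy":2,"dz":1,"roll":0},{"hand":0,"dx":70,"dy":2,"dz":1,"roll":0},{"hand":0,"dx":85,"dy":2,"dz":1,"roll":0},{"hand":0,"dx":100,"dy":2,"dz":1,"roll":0},{"hand":0,"dx":110,"dy":2,"dz":1,"roll":0},{"hand":0,"dx":110,"dy":2,"dz":1,"roll":0}]}}

```text
time_s: 2.62
tcp_pos: [0.5646, 0.0575, 0.0386]
eef_rot: [[-0.004, 0.513, 0.858], [-0.002, 0.858, -0.513], [-1.0, -0.003, -0.002]]
wrist_force: [0.1, 0.6, -0.3]
opening: 1.0
```

```bash
python3 -c "
from h import *
from workcell import ctrl
planD([-8.1,190.1,26],-18.2)
c=ctrl.read_camera('top');cv2.imwrite('pics/t2.png',cv2.resize(c['img'][90:240,120:320,::-1],None,fx=4,fy=4,interpolation=2))
c=ctrl.read_camera('scene');cv2.imwrite('pics/s2.png',cv2.resize(c['img'][50:250,160:360,::-1],None,fx=3,fy=3,interpolation=2))
"
```

```text
t 2.6167 tcpD [ -7.1 192.   38.6] jaw -30.88 tilt [-0.004 -0.002 -1.   ] F [ 0.1  0.6 -0.3] open 1.0 q [-21.0, 41.0, 14.0, 121.0, -26.0, 22.0, -16.0]
DELTA dx 12.7 dy -2.1 dz -0.3 roll 0.0009
```

View pics/s2.png

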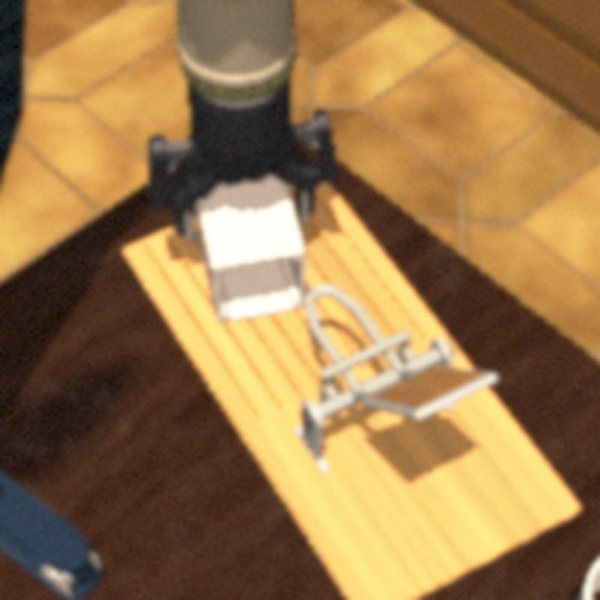

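View pics/t2.png

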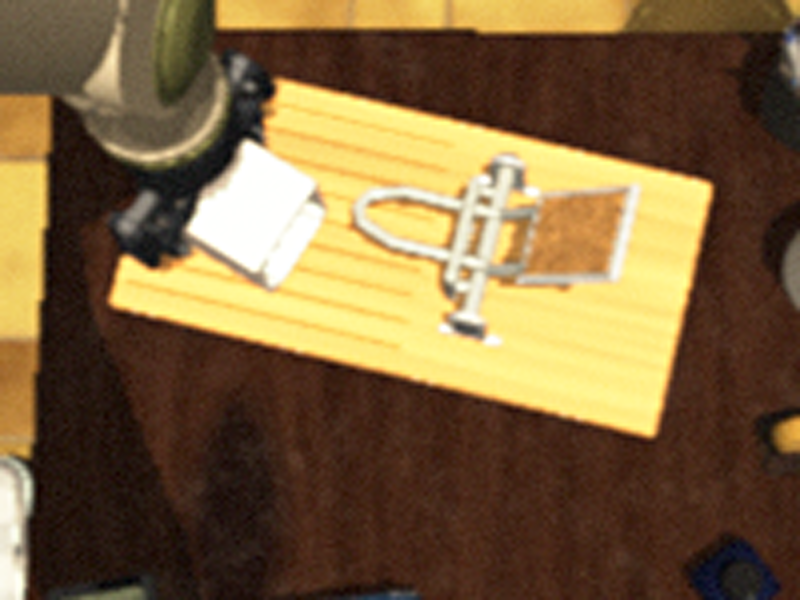

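The fingers straddle the cup, which hasn't moved (its rim is still at (325,200)/(270,285) in the top crop). I'll go down the last 12 mm and close.

Request:
{"op": "move_arm", "data": {"deltas": [{"hand":0,"dx":6,"dy":-1,"dz":0,"roll":0},{"hand":0,"dx":12,"dy":-2,"dz":0,"roll":0},{"hand":0,"dx":12,"dy":-2,"dz":0,"roll":0},{"hand":0.3,"dx":12,"dy":-2,"dz":0,"roll":0},{"hand":0.3,"dx":12,"dy":-2,"dz":0,"roll":0},{"hand":0.3,"dx":12,"dy":-2,"dz":0,"roll":0},{"hand":0.3,"dx":12,"dy":-2,"dz":0,"roll":0}]}}

```text
time_s: 3.3
tcp_pos: [0.5642, 0.0554, 0.0285]
eef_rot: [[-0.002, 0.514, 0.858], [-0.001, 0.858, -0.514], [-1.0, -0.002, -0.001]]
wrist_force: [-0.7, -2.3, 2.2]
opening: 0.864
```

```bash
python3 -c "
from h import *
from workcell import ctrl
a=np.radians(71.8); print(np.array([-13.7,173])+18*np.array([np.cos(a),np.sin(a)]))
planD([0,190,26],0)
c=ctrl.read_camera('top');cv2.imwrite('pics/t3.png',cv2.resize(c['img'][90:240,120:320,::-1],None,fx=4,fy=4,interpolation=2))
"
```

```text
[ -8.07797147 190.09949693]
t 3.3 tcpD [ -7.  189.8  28.5] jaw -30.92 tilt [-0.002 -0.001 -1.   ] F [-0.7 -2.3  2.2] open 0.864 q [-20.0, 42.0, 14.0, 121.0, -27.0, 20.0, -16.0]
DELTA dx 2.4 dy 2.3 dz 6.6 roll -0.3174
```

View pics/t3.png

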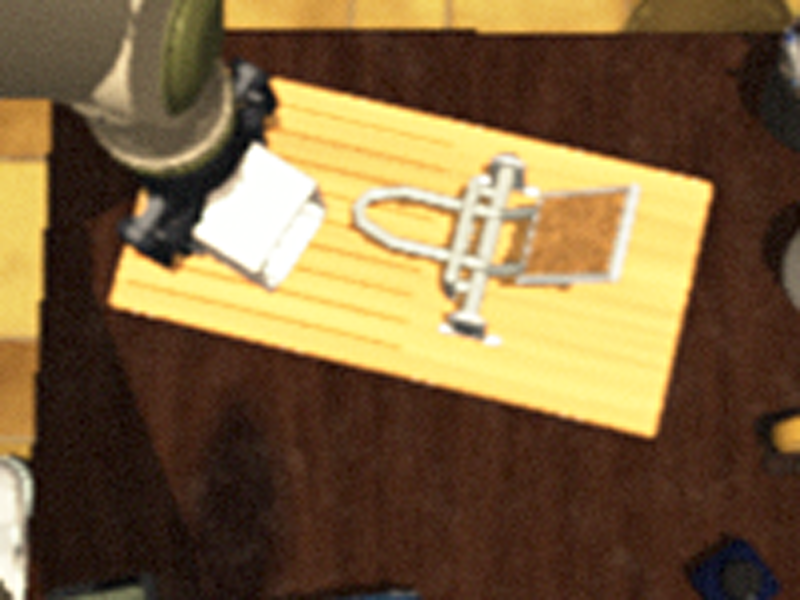

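Gripped (73 mm opening). Next I turn it square to the board and centre it on the peg line, keeping clear of the peg tip.

Request:
{"op": "move_arm", "data": {"deltas": [{"hand":0.3,"dx":0,"dy":0.5,"dz":1,"roll":-0.05},{"hand":0.3,"dx":0,"dy":1,"dz":2,"roll":-0.1},{"hand":0.3,"dx":0,"dy":1.5,"dz":3,"roll":-0.15},{"hand":0.3,"dx":0,"dy":2,"dz":4,"roll":-0.2},{"hand":0.3,"dx":0,"dy":2.3,"dz":5,"roll":-0.25},{"hand":0.3,"dx":0,"dy":2.3,"dz":6,"roll":-0.3},{"hand":0.3,"dx":0,"dy":2.3,"dz":6.6,"roll":-0.317},{"hand":0.3,"dx":0,"dy":2.3,"dz":6.6,"roll":-0.317}]}}

```text
time_s: 4.02
tcp_pos: [0.5711, 0.0539, 0.0285]
eef_rot: [[-0.002, 0.221, 0.975], [-0.001, 0.975, -0.221], [-1.0, -0.002, -0.001]]
wrist_force: [-0.3, -0.2, -1.5]
opening: 0.856
```

```bash
python3 -c "
from h import *
from workcell import ctrl
planD([0,150,28],0)
c=ctrl.read_camera('top');cv2.imwrite('pics/t4.png',cv2.resize(c['img'][90:240,120:320,::-1],None,fx=4,fy=4,interpolation=2))
np.savez('top4.npz',**c)
"
```

```text
t 4.0167 tcpD [1.000e-01 1.899e+02 2.850e+01] jaw -12.76 tilt [-0.002 -0.001 -1.   ] F [-0.3 -0.2 -1.5] open 0.856 q [-18.0, 42.0, 10.0, 120.0, -19.0, 20.0, -5.0]
DELTA dx 0.5 dy -39.9 dz -0.1 roll -0.0006
```

View pics/t4.png

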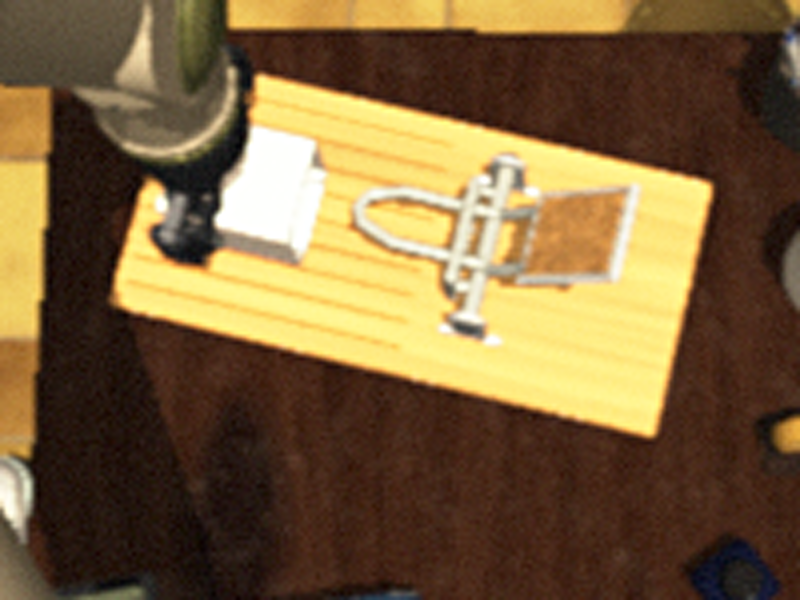

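```bash
python3 -c "
from h import *
c=load('top4')
for p in [(325,168),(297,262)]: print('lip',toD(onz(c,(p[0]/4+120,p[1]/4+90),0.014)))
for p in [(317,139),(291,235)]: print('top rim',toD(onz(c,(p[0]/4+120,p[1]/4+90),0.086)))
for p in [(356,208),(376,193),(368,232),(440,207),(422,252)]: print('peg',toD(onz(c,(p[0]/4+120,p[1]/4+90),0.070)))
"
```

```text
lip [ 37.03742012 128.9766521   14.        ]
lip [-34.45424186 130.40332509  14.        ]
top rim [ 35.12010633 125.62084291  86.        ]
top rim [-32.90329434 125.20888072  86.        ]
peg [-0.62086062 90.94742646 70.        ]
peg [12.76773808 80.53080094 70.        ]
peg [-14.82727213  78.91411996  70.        ]
peg [13.70115862 36.24863129 70.        ]
peg [-19.52461389  40.32379993  70.        ]
```

The cup is square to the board (rim ±36 mm about x≈+1, mouth at y≈127), and the peg is centred at about -1. I'll slide it on.

Request:
{"op": "move_arm", "data": {"deltas": [{"hand":0.3,"dx":0,"dy":-8,"dz":-1,"roll":0},{"hand":0.3,"dx":0,"dy":-16,"dz":-1,"roll":0},{"hand":0.3,"dx":0,"dy":-24,"dz":-1,"roll":0},{"hand":0.3,"dx":0,"dy":-32,"dz":-1,"roll":0},{"hand":0.3,"dx":0,"dy":-40,"dz":-1,"roll":0},{"hand":0.3,"dx":0,"dy":-48,"dz":-1,"roll":0},{"hand":0.3,"dx":0,"dy":-56,"dz":-1,"roll":0},{"hand":0.3,"dx":0,"dy":-62,"dz":-1,"roll":0},{"hand":0.3,"dx":0,"dy":-62,"dz":-1,"roll":0}]}}

```text
time_s: 4.82
tcp_pos: [0.5559, -0.0084, 0.0285]
eef_rot: [[-0.002, 0.224, 0.975], [-0.002, 0.975, -0.224], [-1.0, -0.003, -0.001]]
wrist_force: [-0.0, -0.1, -2.7]
opening: 0.86
```

```bash
python3 -c "
from h import *
from workcell import ctrl
planD([-1,85,28],0)
c=ctrl.read_camera('top');cv2.imwrite('pics/t5.png',cv2.resize(c['img'][90:240,120:320,::-1],None,fx=4,fy=4,interpolation=2))
c=ctrl.read_camera('scene');cv2.imwrite('pics/s5.png',cv2.resize(c['img'][50:250,160:360,::-1],None,fx=3,fy=3,interpolation=2))
"
```

```text
t 4.8167 tcpD [ -1.1 125.8  28.5] jaw -12.96 tilt [-0.002 -0.002 -1.   ] F [-0.  -0.1 -2.7] open 0.86 q [-11.0, 41.0, 8.0, 122.0, -18.0, 18.0, -1.0]
DELTA dx 0.6 dy -40.8 dz 0.2 roll -0.0041
```

View pics/t5.png

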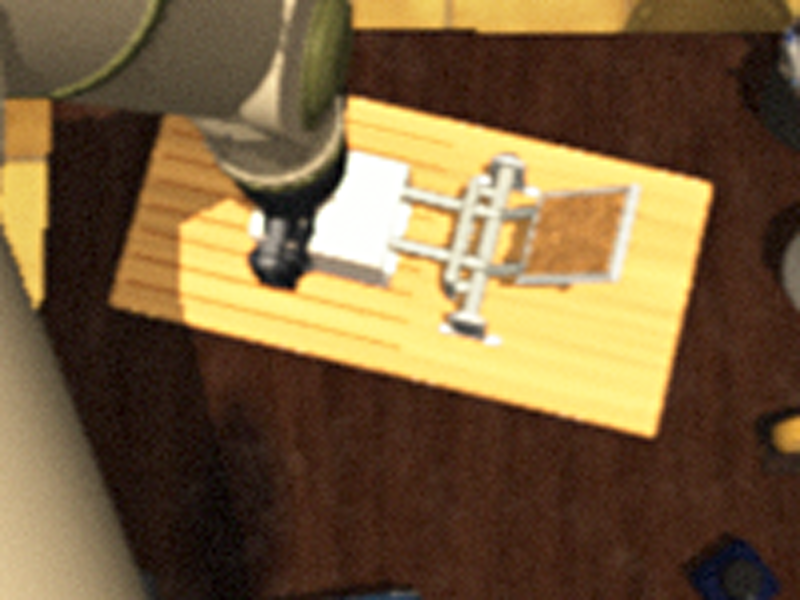

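View pics/s5.png

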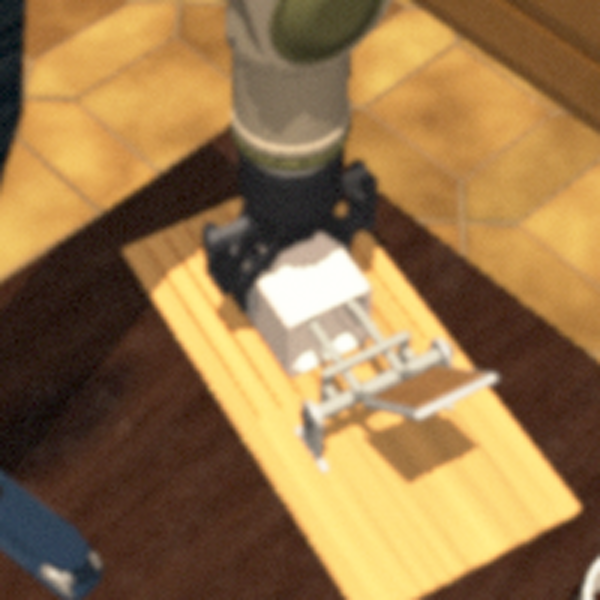

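The cup is over the peg with both wires inside it (top crop (405,195) and (400,245)), and the paddle hasn't moved. Next I advance to just short of the stop.

Request:
{"op": "move_arm", "data": {"deltas": [{"hand":0.3,"dx":0,"dy":-6,"dz":0,"roll":-0.004},{"hand":0.3,"dx":0,"dy":-12,"dz":0,"roll":-0.004},{"hand":0.3,"dx":0,"dy":-18,"dz":0,"roll":-0.004},{"hand":0.3,"dx":0,"dy":-24,"dz":0,"roll":-0.004},{"hand":0.3,"dx":0,"dy":-30,"dz":0,"roll":-0.004},{"hand":0.3,"dx":0,"dy":-34,"dz":0,"roll":-0.004},{"hand":0.3,"dx":0,"dy":-34,"dz":0,"roll":-0.004}]}}

```text
time_s: 5.5
tcp_pos: [0.5484, -0.0412, 0.0286]
eef_rot: [[-0.002, 0.221, 0.975], [-0.002, 0.975, -0.221], [-1.0, -0.002, -0.001]]
wrist_force: [0.3, 0.3, -2.0]
opening: 0.86
```

Request:
{"op": "move_arm", "data": {"deltas": [{"hand":0.3,"dx":0,"dy":-1,"dz":0,"roll":0},{"hand":0.3,"dx":0,"dy":-2,"dz":0,"roll":0},{"hand":0.3,"dx":0,"dy":-2,"dz":0,"roll":0}]}}

```text
time_s: 5.75
tcp_pos: [0.5479, -0.0432, 0.0286]
eef_rot: [[-0.002, 0.22, 0.975], [-0.002, 0.975, -0.22], [-1.0, -0.002, -0.001]]
wrist_force: [-0.5, 1.4, -1.9]
opening: 0.858
```

```bash
python3 -c "
from h import *
from workcell import ctrl
planD([-1,85,28],0)
c=ctrl.read_camera('top');cv2.imwrite('pics/t6.png',cv2.resize(c['img'][110:210,180:313,::-1],None,fx=6,fy=6,interpolation=2))
c=ctrl.read_camera('scene');cv2.imwrite('pics/s6.png',cv2.resize(c['img'][110:230,220:340,::-1],None,fx=5,fy=5,interpolation=2))
"
```

```text
t 5.75 tcpD [-1.1 90.1 28.6] jaw -12.74 tilt [-0.002 -0.002 -1.   ] F [-0.5  1.4 -1.9] open 0.858 q [-7.0, 41.0, 8.0, 123.0, -17.0, 17.0, 2.0]
DELTA dx 0.6 dy -5.1 dz 0.1 roll -0.0001
```

View pics/t6.png

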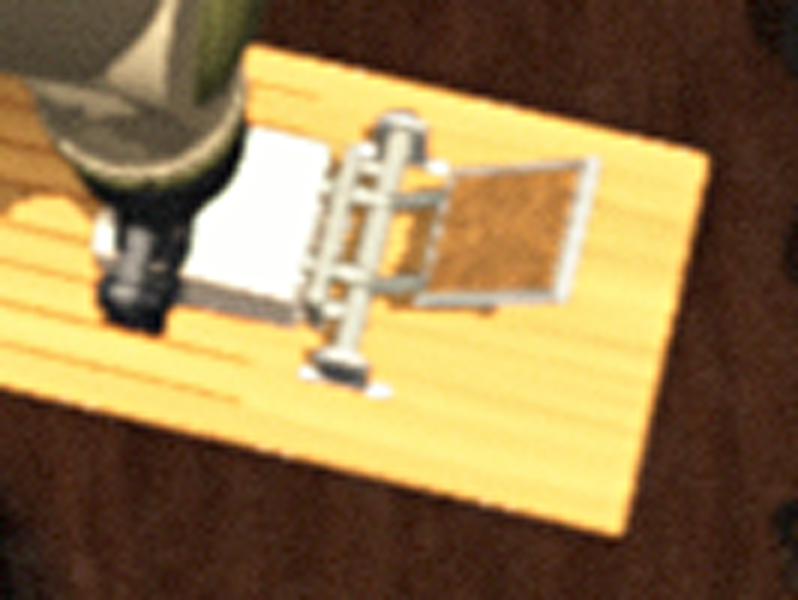

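View pics/s6.png

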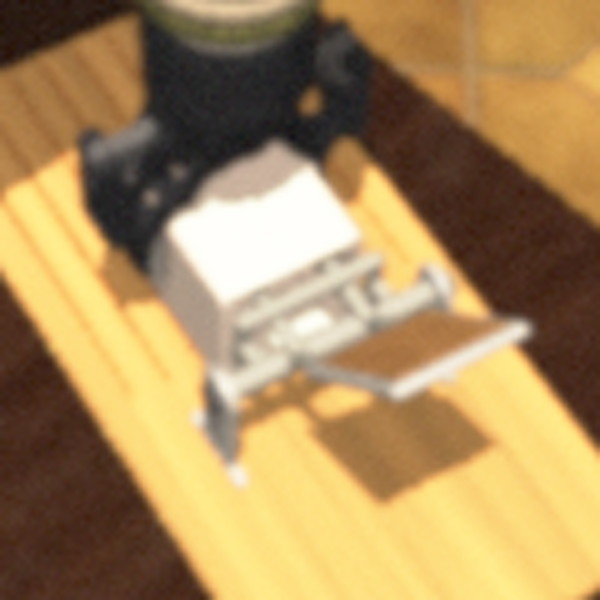

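A few millimetres remain. I'll creep forward until there is contact force; the contact sits near hinge height, so a light force shouldn't tip the peg.

Request:
{"op": "move_arm", "data": {"deltas": [{"hand":0.3,"dx":0,"dy":-1,"dz":0,"roll":0},{"hand":0.3,"dx":0,"dy":-2,"dz":0,"roll":0},{"hand":0.3,"dx":0,"dy":-2,"dz":0,"roll":0}]}}

```text
time_s: 6.1
tcp_pos: [0.5475, -0.045, 0.0286]
eef_rot: [[-0.002, 0.22, 0.975], [-0.002, 0.975, -0.22], [-1.0, -0.002, -0.001]]
wrist_force: [0.7, -0.4, -1.6]
opening: 0.858
```

Request:
{"op": "move_arm", "data": {"deltas": [{"hand":0.3,"dx":0,"dy":-1,"dz":0,"roll":0},{"hand":0.3,"dx":0,"dy":-1.5,"dz":0,"roll":0},{"hand":0.3,"dx":0,"dy":-1.5,"dz":0,"roll":0}]}}

```text
time_s: 6.35
tcp_pos: [0.5472, -0.0466, 0.0286]
eef_rot: [[-0.002, 0.22, 0.975], [-0.002, 0.975, -0.22], [-1.0, -0.002, -0.001]]
wrist_force: [-0.8, -0.1, -2.3]
opening: 0.858
```

Request:
{"op": "move_arm", "data": {"deltas": [{"hand":0.3,"dx":0,"dy":-1,"dz":0,"roll":0},{"hand":0.3,"dx":0,"dy":-1.5,"dz":0,"roll":0},{"hand":0.3,"dx":0,"dy":-1.5,"dz":0,"roll":0}]}}

```text
time_s: 6.6
tcp_pos: [0.547, -0.0472, 0.0287]
eef_rot: [[-0.002, 0.22, 0.976], [-0.001, 0.976, -0.22], [-1.0, -0.001, -0.001]]
wrist_force: [0.7, 3.9, -1.4]
opening: 0.86
```

Request:
{"op": "move_arm", "data": {"deltas": [{"hand":0.3,"dx":0,"dy":-1,"dz":0,"roll":0},{"hand":0.3,"dx":0,"dy":-1.5,"dz":0,"roll":0},{"hand":0.3,"dx":0,"dy":-1.5,"dz":0,"roll":0}]}}

```text
time_s: 6.85
tcp_pos: [0.547, -0.0473, 0.0288]
eef_rot: [[-0.001, 0.219, 0.976], [0.0, 0.976, -0.219], [-1.0, 0.0, -0.002]]
wrist_force: [1.3, 7.1, 0.1]
opening: 0.862
```

```bash
cat > look.py <<'E'
import sys
from h import *
from workcell import ctrl
k=sys.argv[1]
planD([-1,85,28],0)
c=ctrl.read_camera('top');cv2.imwrite(f'pics/t{k}.png',cv2.resize(c['img'][110:210,180:313,::-1],None,fx=6,fy=6,interpolation=2)); np.savez(f'top{k}.npz',**c)
c=ctrl.read_camera('scene');cv2.imwrite(f'pics/s{k}.png',cv2.resize(c['img'][110:230,220:340,::-1],None,fx=5,fy=5,interpolation=2)); np.savez(f'scene{k}.npz',**c)
E
python3 look.py 7
```

```text
t 6.85 tcpD [-1.2 85.9 28.8] jaw -12.64 tilt [-0.001  0.    -1.   ] F [1.3 7.1 0.1] open 0.862 q [-6.0, 40.0, 7.0, 123.0, -16.0, 17.0, 3.0]
DELTA dx 0.8 dy -0.9 dz 0.2 roll 0.0015
```

View pics/t7.png

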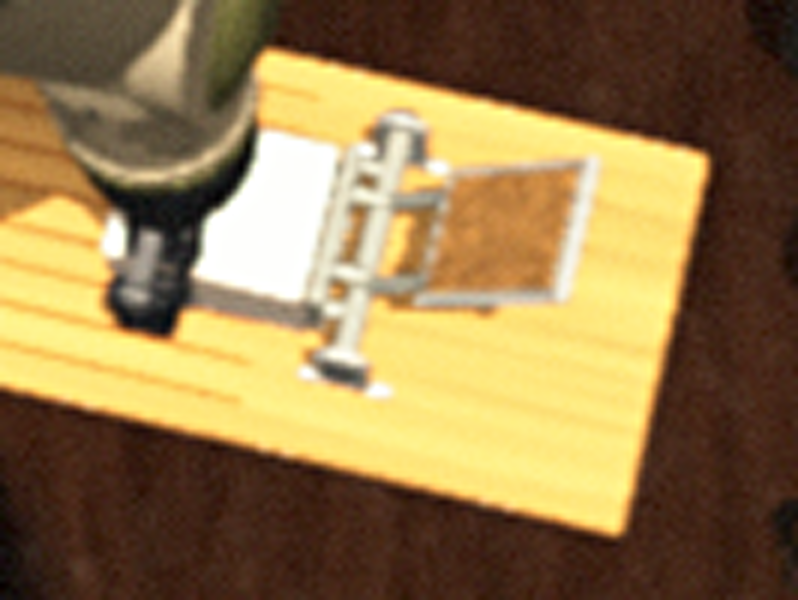

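View pics/s7.png

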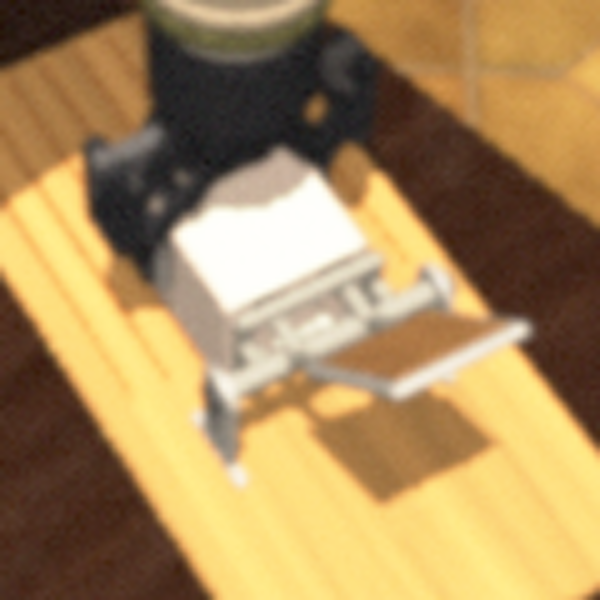

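Contact is at the expected place: TCP y is 85.9 against a predicted 85, 7 N of reaction, and the rim lies along the stop wire (top crop (340,150)-(310,310)) with the paddle unmoved. I'll press slightly more to settle it, then release and rise.

Request:
{"op": "move_arm", "data": {"deltas": [{"hand":0.3,"dx":0,"dy":-1.5,"dz":0,"roll":0},{"hand":0.3,"dx":0,"dy":-2,"dz":0,"roll":0},{"hand":0.3,"dx":0,"dy":-2,"dz":0,"roll":0}]}}

```text
time_s: 7.2
tcp_pos: [0.5469, -0.0474, 0.0289]
eef_rot: [[-0.001, 0.218, 0.976], [0.002, 0.976, -0.218], [-1.0, 0.002, -0.002]]
wrist_force: [2.1, 8.5, -1.3]
opening: 0.857
```

```bash
python3 look.py 8
```

```text
t 7.2 tcpD [-1.2 85.8 28.9] jaw -12.57 tilt [-0.001  0.002 -1.   ] F [ 2.1  8.5 -1.3] open 0.857 q [-6.0, 40.0, 7.0, 123.0, -16.0, 17.0, 3.0]
DELTA dx 0.9 dy -0.8 dz 0.2 roll 0.0028
```

View pics/s8.png

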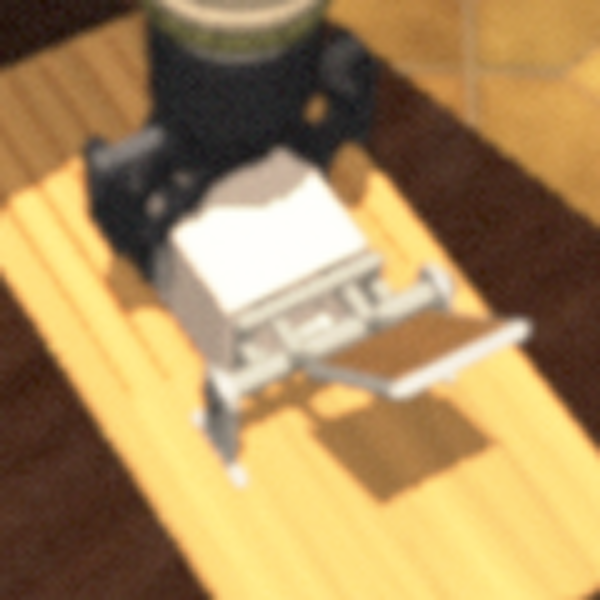

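Seated: TCP y holds at 85.8, force 8.5 N, peg unmoved. Releasing now.

Request:
{"op": "move_arm", "data": {"deltas": [{"hand":0.3,"dx":0,"dy":0,"dz":0,"roll":0},{"hand":0,"dx":0,"dy":0,"dz":0,"roll":0},{"hand":0,"dx":0,"dy":0,"dz":0,"roll":0},{"hand":0,"dx":0,"dy":0,"dz":0,"roll":0},{"hand":0,"dx":0,"dy":0,"dz":0,"roll":0}]}}

```text
time_s: 7.72
tcp_pos: [0.5469, -0.048, 0.0289]
eef_rot: [[-0.001, 0.218, 0.976], [0.002, 0.976, -0.218], [-1.0, 0.002, -0.001]]
wrist_force: [-0.1, 0.1, -0.5]
opening: 1.002
```

Request:
{"op": "move_arm", "data": {"deltas": [{"hand":0,"dx":-8,"dy":0,"dz":0,"roll":0},{"hand":0,"dx":-20,"dy":0,"dz":0,"roll":0},{"hand":0,"dx":-35,"dy":0,"dz":0,"roll":0},{"hand":0,"dx":-60,"dy":0,"dz":0,"roll":0},{"hand":0,"dx":-85,"dy":0,"dz":0,"roll":0},{"hand":0,"dx":-110,"dy":10,"dz":0,"roll":0},{"hand":0,"dx":-125,"dy":45,"dz":0,"roll":0},{"hand":0,"dx":-125,"dy":80,"dz":0,"roll":0},{"hand":0.5,"dx":-125,"dy":100,"dz":0,"roll":0},{"hand":1,"dx":-125,"dy":100,"dz":0,"roll":0}]}}

```text
time_s: 8.55
tcp_pos: [0.5698, 0.0549, 0.155]
eef_rot: [[0.001, 0.212, 0.977], [0.004, 0.977, -0.212], [-1.0, 0.004, -0.0]]
wrist_force: [0.1, 1.0, 0.7]
opening: 0.748
```

```bash
python3 look.py 9
```

```text
t 8.55 tcpD [ -1.4 190.7 155. ] jaw -12.24 tilt [ 0.001  0.004 -1.   ] F [0.1 1.  0.7] open 0.748 q [-21.0, 30.0, 15.0, 117.0, -13.0, 35.0, -10.0]
DELTA dx 126.5 dy -106.2 dz -0.5 roll 0.0086
```

View pics/s9.png

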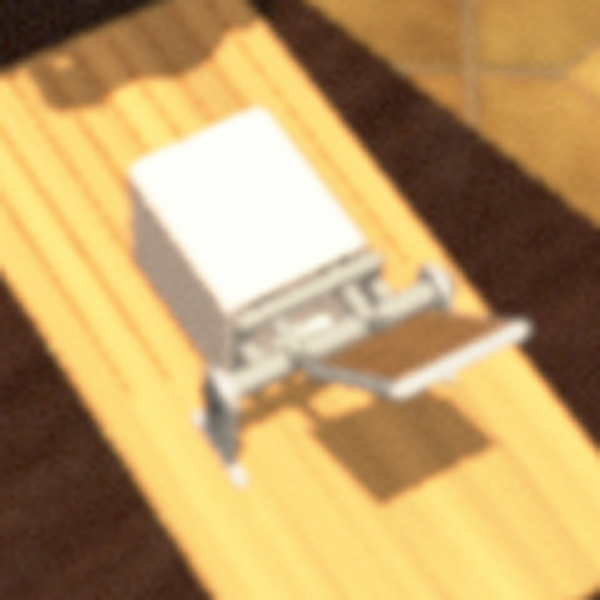

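View pics/t9.png

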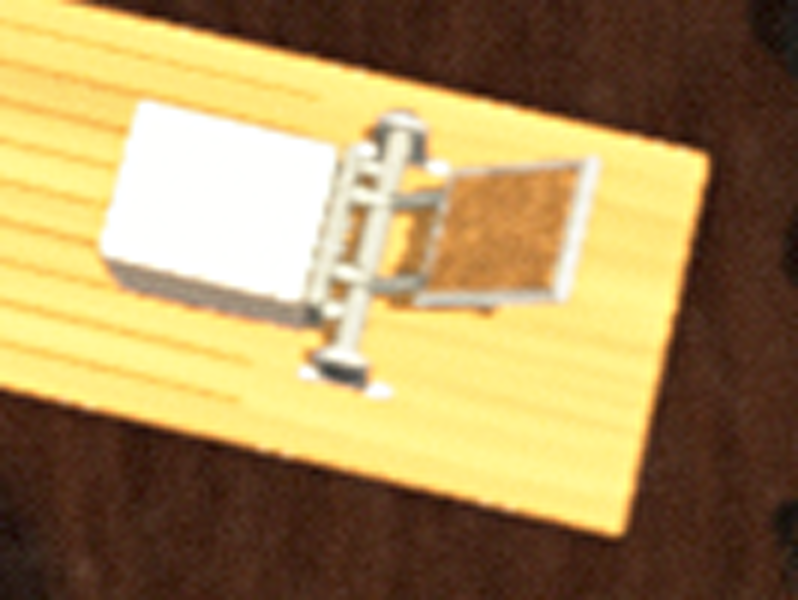

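Run:
```python
from h import *
for n,b in dict(scene=(244,128,296,175),top=(194,124,238,163)).items():
    c=load(n+"9"); g=c["img"].min(2).astype(int); x0,y0,x1,y1=b
    for t in (225,240):
        m=np.zeros(g.shape,np.uint8); m[y0:y1,x0:x1]=(g[y0:y1,x0:x1]>t)
        cs=max(cv2.findContours(m,0,2)[0],key=cv2.contourArea); h=cv2.convexHull(cs)
        D=np.array([toD(onz(c,p[0].astype(float),0.086))[:2] for p in h],np.float32)
        print(n,t,cv2.minAreaRect(D),cv2.boxPoints(cv2.minAreaRect(D)).round().tolist())
T=load("top9")
for v in [(-38,18,95),(38,18,95),(-38,22,86),(38,22,86),(-37,22,86),(0,-58,131)]: print(v,(proj(T,toW(v))[0]-[180,110])*6,(proj(load("scene9"),toW(v))[0]-[220,110])*5)
```

```text
scene 225 ((-3.5492725372314453, 68.9189682006836), (89.00679779052734, 69.8418197631836), 89.58662414550781) [[-39.0, 25.0], [31.0, 24.0], [32.0, 113.0], [-38.0, 114.0]]
scene 240 ((-3.4347496032714844, 68.86093139648438), (66.76335144042969, 86.03147888183594), 0.21357831358909607) [[-37.0, 112.0], [-37.0, 26.0], [30.0, 26.0], [30.0, 112.0]]
top 225 ((-2.62396240234375, 69.50909423828125), (71.49304962158203, 91.2535400390625), 0.308194100856781) [[-39.0, 115.0], [-38.0, 24.0], [33.0, 24.0], [33.0, 115.0]]
top 240 ((-2.3823165893554688, 69.46199035644531), (90.35131072998047, 70.87339782714844), 89.49491882324219) [[-38.0, 25.0], [33.0, 24.0], [33.0, 114.0], [-37.0, 115.0]]
(-38, 18, 95) [309.42920008 295.60211307] [234.10536722 303.52520364]
(38, 18, 95) [351.47475203 132.62213237] [382.66275339 231.99607192]
(-38, 22, 86) [301.29355285 298.27594824] [229.08938608 308.63074853]
(38, 22, 86) [343.07412395 136.68618609] [376.32058383 237.68902214]
(-37, 22, 86) [301.85020769 296.12304031] [231.06367527 307.67945909]
(0, -58, 131) [503.15946354 232.60526735] [411.11330114 348.39020095]
```

Square and centred within 3 mm. My face measurement puts the rim 2 mm from nominal, which is within calibration and pixel error, and contact was positively felt. Now I shut the fingers and go over to above the paddle.

```bash
python3 -c "
from h import *
planD([-1,-60,205],0)"
```

```text
t 8.65 tcpD [ -1.4 185.5 154.5] jaw -12.5 tilt [-0.001  0.002 -1.   ] F [-0.1  0.  -0.3] open 0.573 q [-21.0, 30.0, 15.0, 117.0, -13.0, 35.0, -9.0]
DELTA dx -50.8 dy -245.5 dz -0.6 roll 0.0041
```

Request:
{"op": "move_arm", "data": {"deltas": [{"hand":1,"dx":-25,"dy":0,"dz":0,"roll":0},{"hand":1,"dx":-51,"dy":-15,"dz":0,"roll":0},{"hand":1,"dx":-51,"dy":-45,"dz":0,"roll":0},{"hand":1,"dx":-51,"dy":-80,"dz":0,"roll":0},{"hand":1,"dx":-51,"dy":-115,"dz":0,"roll":0},{"hand":1,"dx":-51,"dy":-150,"dz":0,"roll":0},{"hand":1,"dx":-51,"dy":-185,"dz":0,"roll":0},{"hand":1,"dx":-51,"dy":-215,"dz":0,"roll":0.004},{"hand":1,"dx":-51,"dy":-245,"dz":-1,"roll":0.004},{"hand":1,"dx":-51,"dy":-245,"dz":-1,"roll":0.004}]}}

```text
time_s: 9.48
tcp_pos: [0.5113, -0.1973, 0.2058]
eef_rot: [[-0.002, 0.23, 0.973], [-0.002, 0.973, -0.23], [-1.0, -0.002, -0.001]]
wrist_force: [0.4, -0.8, -0.8]
opening: -0.002
```

```bash
python3 look.py 10; python3 -c "
from h import *
planD([-1,-60,148],0)"
```

```text
t 9.4833 tcpD [ -2.9 -68.2 205.8] jaw -13.32 tilt [-0.002 -0.002 -1.   ] F [ 0.4 -0.8 -0.8] open -0.002 q [3.0, 25.0, 17.0, 117.0, -11.0, 39.0, 14.0]
DELTA dx 177.5 dy 153.6 dz 0.6 roll -0.0103
t 9.5833 tcpD [ -2.3 -62.6 205.4] jaw -13.04 tilt [-0.001  0.001 -1.   ] F [0.4 0.8 0.1] open -0.001 q [3.0, 25.0, 17.0, 117.0, -11.0, 40.0, 13.0]
DELTA dx 57.4 dy 2.5 dz 1.4 roll -0.0054
```

View pics/s10.png

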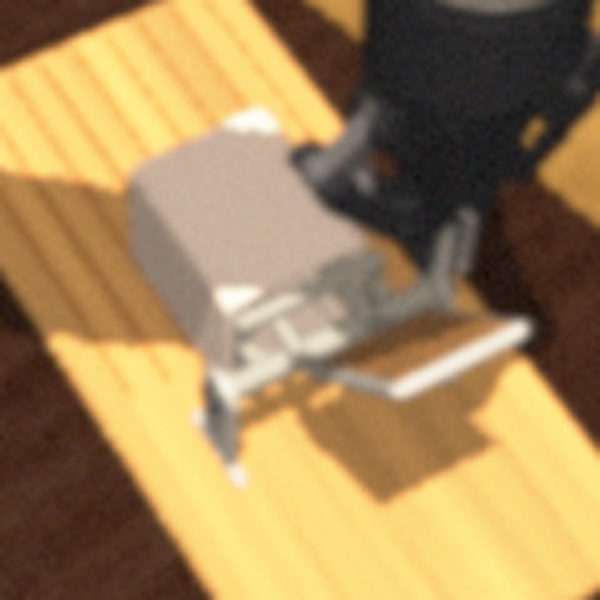

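View pics/t10.png

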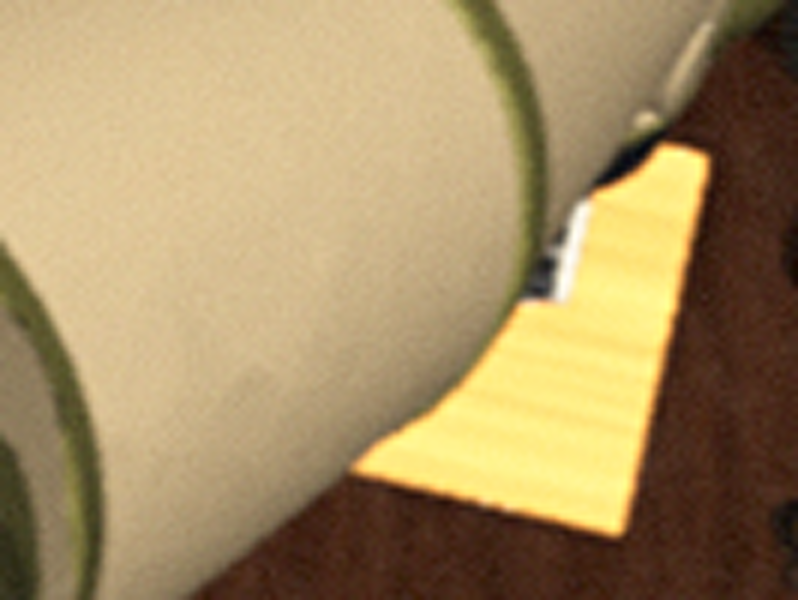

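```bash
python3 look.py 11; python3 -c "
from h import *
c=load('scene11')
for v in [(-2,-62,205),(-2,-62,224),(-2,-62,280),(-2,-62,148)]: print(v,proj(c,toW(v))[0],(proj(c,toW(v))[0]-[220,110])*5)
cv2.imwrite('pics/s11b.png',cv2.resize(c['img'][20:220,220:420,::-1],None,fx=3,fy=3,interpolation=2))"
```

```text
t 9.5833 tcpD [ -2.3 -62.6 205.4] jaw -13.04 tilt [-0.001  0.001 -1.   ] F [0.4 0.8 0.1] open -0.001 q [3.0, 25.0, 17.0, 117.0, -11.0, 40.0, 13.0]
DELTA dx 177.5 dy 147.4 dz 0.8 roll -0.0054
(-2, -62, 205) [305.79321875 160.17212531] [428.96609377 250.86062657]
(-2, -62, 224) [306.72876432 154.16472223] [433.64382161 220.82361116]
(-2, -62, 280) [309.71285937 135.00300268] [448.56429685 125.0150134 ]
(-2, -62, 148) [303.19084774 176.8826867 ] [415.95423872 334.41343349]
```

View pics/s11b.png

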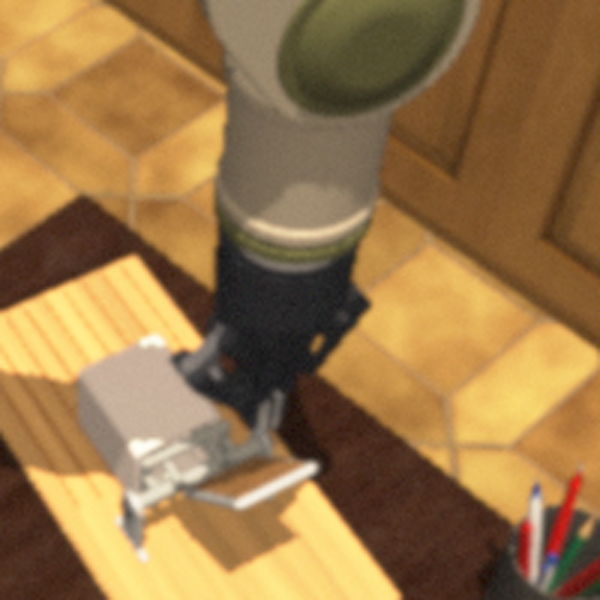

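The shut finger tips are at crop pixel (265,425), which matches the projected TCP, over the paddle plate at (255,475). I'll descend to just above the paddle.

Request:
{"op": "move_arm", "data": {"deltas": [{"hand":1,"dx":10,"dy":1,"dz":1,"roll":-0.005},{"hand":1,"dx":22,"dy":2,"dz":1.5,"roll":-0.005},{"hand":1,"dx":34,"dy":2.5,"dz":1.5,"roll":-0.005},{"hand":1,"dx":46,"dy":2.5,"dz":1.5,"roll":-0.005},{"hand":1,"dx":52,"dy":2.5,"dz":1.5,"roll":-0.005},{"hand":1,"dx":52,"dy":2.5,"dz":1.5,"roll":-0.005}]}}

```text
time_s: 10.18
tcp_pos: [0.5156, -0.1858, 0.1515]
eef_rot: [[-0.004, 0.215, 0.977], [0.003, 0.977, -0.215], [-1.0, 0.002, -0.005]]
wrist_force: [-0.0, 0.0, -0.4]
opening: 0.004
```

Request:
{"op": "move_arm", "data": {"deltas": [{"hand":1,"dx":4,"dy":0,"dz":0,"roll":0},{"hand":1,"dx":8,"dy":0,"dz":0,"roll":0},{"hand":1,"dx":12,"dy":0,"dz":0,"roll":0},{"hand":1,"dx":16,"dy":0,"dz":0,"roll":0},{"hand":1,"dx":20,"dy":0,"dz":0,"roll":0}]}}

```text
time_s: 10.6
tcp_pos: [0.5163, -0.1857, 0.1319]
eef_rot: [[-0.002, 0.214, 0.977], [0.003, 0.977, -0.214], [-1.0, 0.002, -0.003]]
wrist_force: [0.3, 0.5, 7.2]
opening: -0.001
```

```bash
python3 look.py 12; python3 -c "
from h import *
planD([-1,-60,60],0)"
```

```text
t 10.6 tcpD [ -0.6 -55.9 131.9] jaw -12.38 tilt [-0.002  0.003 -1.   ] F [0.3 0.5 7.2] open -0.001 q [5.0, 31.0, 13.0, 120.0, -14.0, 30.0, 16.0]
DELTA dx 104.2 dy 140.7 dz 0.8 roll 0.0061
t 10.7 tcpD [ -0.9 -55.9 131.4] jaw -12.38 tilt [-0.003  0.003 -1.   ] F [ 0.6 -0.   0.2] open 0.002 q [5.0, 31.0, 13.0, 120.0, -14.0, 30.0, 16.0]
DELTA dx 71.4 dy -4.2 dz 0.1 roll 0.0061
```

View pics/s12.png

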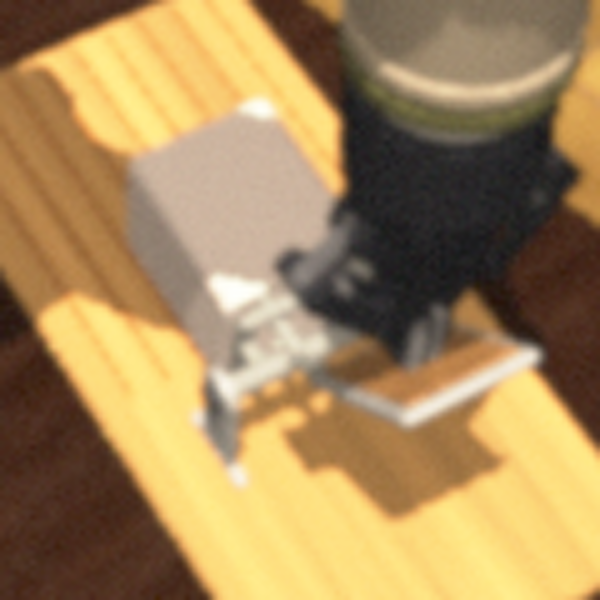

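The tip pair is on the paddle (425,340), which has started to move at 7 N. The cup is seated. I'll continue straight down and drift slightly outward.

Request:
{"op": "move_arm", "data": {"deltas": [{"hand":1,"dx":4,"dy":-1,"dz":0,"roll":0.006},{"hand":1,"dx":8,"dy":-2,"dz":0,"roll":0.006},{"hand":1,"dx":12,"dy":-3,"dz":0,"roll":0.006},{"hand":1,"dx":16,"dy":-3,"dz":0,"roll":0.006},{"hand":1,"dx":20,"dy":-3,"dz":0,"roll":0.006},{"hand":1,"dx":24,"dy":-3,"dz":0,"roll":0.006},{"hand":1,"dx":28,"dy":-3,"dz":0,"roll":0.006},{"hand":1,"dx":32,"dy":-3,"dz":0,"roll":0.006}]}}

```text
time_s: 11.37
tcp_pos: [0.5159, -0.1894, 0.1]
eef_rot: [[-0.001, 0.221, 0.975], [0.002, 0.975, -0.221], [-1.0, 0.001, -0.001]]
wrist_force: [-0.7, -0.6, 7.9]
opening: 0.004
```

```bash
python3 look.py 13; python3 -c "
from h import *
planD([-1,-59,60],0)"
```

```text
t 11.3667 tcpD [ -0.1 -59.5 100. ] jaw -12.76 tilt [-0.001  0.002 -1.   ] F [-0.7 -0.6  7.9] open 0.004 q [6.0, 34.0, 12.0, 121.0, -15.0, 26.0, 17.0]
DELTA dx 72.2 dy 144.4 dz -0.8 roll -0.0006
t 11.4667 tcpD [ -0.4 -59.4  99.5] jaw -12.76 tilt [-0.002  0.002 -1.   ] F [1.4 0.4 1. ] open -0.001 q [6.0, 34.0, 12.0, 121.0, -15.0, 26.0, 17.0]
DELTA dx 39.5 dy 0.4 dz -0.5 roll -0.0006
```

View pics/s13.png

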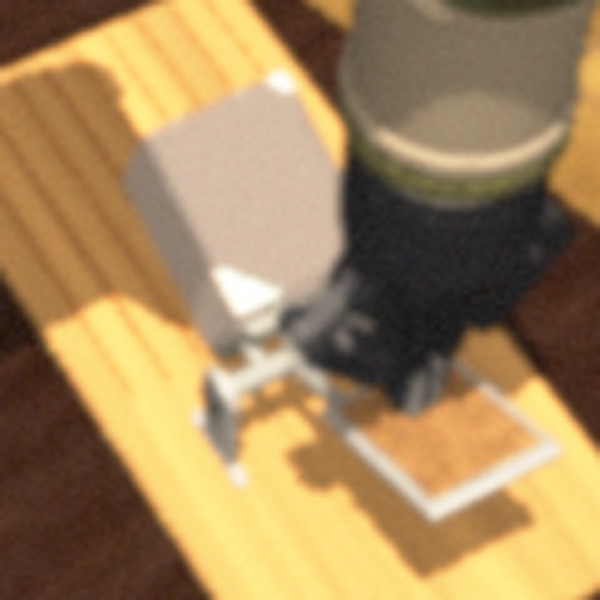

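Request:
{"op": "move_arm", "data": {"deltas": [{"hand":1,"dx":4,"dy":0,"dz":0,"roll":0},{"hand":1,"dx":8,"dy":-1,"dz":0,"roll":0},{"hand":1,"dx":12,"dy":-1,"dz":0,"roll":0},{"hand":1,"dx":16,"dy":-2,"dz":0,"roll":0},{"hand":1,"dx":20,"dy":-2,"dz":0,"roll":0},{"hand":1,"dx":24,"dy":-2,"dz":0,"roll":0},{"hand":1,"dx":28,"dy":-2,"dz":0,"roll":0}]}}

```text
time_s: 12.05
tcp_pos: [0.5155, -0.1928, 0.072]
eef_rot: [[-0.0, 0.222, 0.975], [0.0, 0.975, -0.222], [-1.0, 0.0, -0.0]]
wrist_force: [-0.9, -4.3, 7.4]
opening: -0.002
```

```bash
python3 look.py 14; python3 -c "
from h import *
planD([-1,-60,60],0)"
```

```text
t 12.05 tcpD [  0.2 -62.9  72. ] jaw -12.85 tilt [-0.  0. -1.] F [-0.9 -4.3  7.4] open -0.002 q [8.0, 36.0, 10.0, 122.0, -16.0, 23.0, 18.0]
DELTA dx 44.0 dy 147.9 dz -1.5 roll -0.0020
t 12.15 tcpD [ -0.2 -62.3  71.4] jaw -12.82 tilt [-0.001  0.001 -1.   ] F [-0.5 -0.4 -0.3] open 0.0 q [8.0, 36.0, 10.0, 122.0, -16.0, 23.0, 18.0]
DELTA dx 11.4 dy 2.3 dz -0.8 roll -0.0016
```

View pics/s14.png

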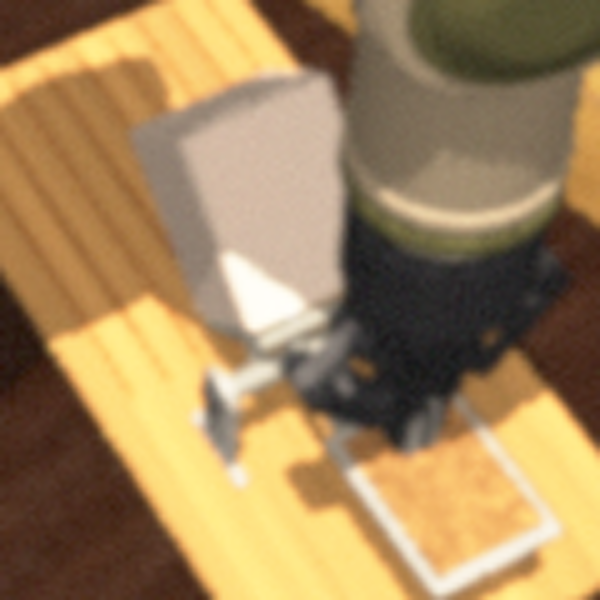

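Request:
{"op": "move_arm", "data": {"deltas": [{"hand":1,"dx":3,"dy":-2,"dz":0,"roll":0},{"hand":1,"dx":6,"dy":-4,"dz":0,"roll":0},{"hand":1,"dx":9,"dy":-6,"dz":0,"roll":0},{"hand":1,"dx":11,"dy":-6,"dz":0,"roll":0}]}}

```text
time_s: 12.48
tcp_pos: [0.5147, -0.196, 0.0627]
eef_rot: [[0.0, 0.221, 0.975], [0.004, 0.975, -0.221], [-1.0, 0.004, -0.001]]
wrist_force: [-9.0, 10.3, 67.4]
opening: 0.002
```

```bash
python3 look.py 15; python3 -c "
from h import *
planD([-1,-68,55],0)"
```

```text
t 12.4833 tcpD [  0.1 -66.3  62.7] jaw -12.75 tilt [ 0.     0.004 -1.   ] F [-9.  10.3 67.4] open 0.002 q [9.0, 37.0, 10.0, 122.0, -16.0, 22.0, 19.0]
DELTA dx 35.3 dy 151.2 dz -1.1 roll -0.0003
t 12.5833 tcpD [  0.1 -66.3  63.1] jaw -12.75 tilt [ 0.001  0.004 -1.   ] F [-5.1  8.2 39.9] open 0.001 q [9.0, 37.0, 10.0, 122.0, -16.0, 22.0, 19.0]
DELTA dx 8.1 dy -1.7 dz -1.1 roll -0.0003
```

View pics/s15.png

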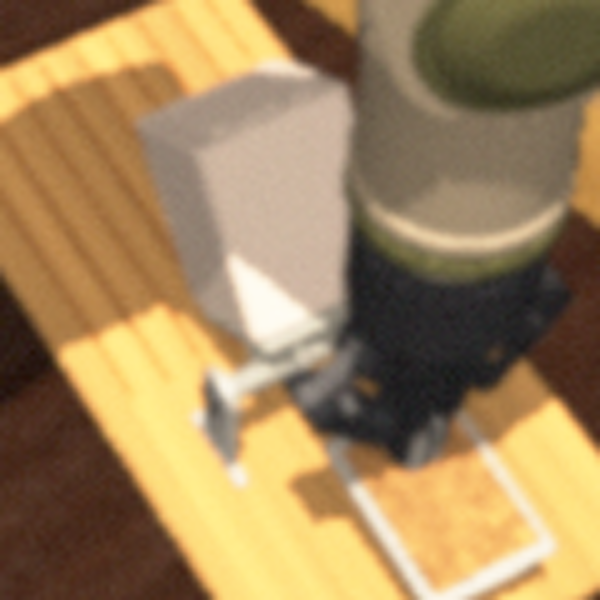

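Force jumped to 67 N (40 N a moment later), so this looks like the end stop. I'll back off straight up and measure the tip angle.

Request:
{"op": "move_arm", "data": {"deltas": [{"hand":1,"dx":-4,"dy":-2,"dz":0,"roll":0},{"hand":1,"dx":-12,"dy":-8,"dz":0,"roll":0},{"hand":1,"dx":-25,"dy":-20,"dz":0,"roll":0},{"hand":1,"dx":-45,"dy":-40,"dz":0,"roll":0},{"hand":1,"dx":-70,"dy":-60,"dz":0,"roll":0},{"hand":1,"dx":-100,"dy":-75,"dz":0,"roll":0},{"hand":1,"dx":-130,"dy":-75,"dz":0,"roll":0},{"hand":1,"dx":-130,"dy":-75,"dz":0,"roll":0}]}}

```text
time_s: 13.25
tcp_pos: [0.499, -0.2727, 0.1979]
eef_rot: [[0.007, 0.224, 0.975], [0.001, 0.975, -0.224], [-1.0, 0.002, 0.006]]
wrist_force: [0.0, -0.0, -0.4]
opening: -0.0
```

```bash
python3 look.py 16; python3 -c "
from h import *
from workcell import ctrl
c=load('scene16')
for a in (0.80,0.90,0.96):
    f=lambda y,z:(0,0,0)
    ca,sa=np.cos(a),np.sin(a)
    def P(x,y,z): return toW((x,y*ca-z*sa,62+y*sa+z*ca))
    # paddle outer end, arm at angle 180-50deg
    e=[]
    for x in(-32,32):
        r=135;th=np.radians(130); e.append((proj(c,P(x,r*np.cos(th),r*np.sin(th)))[0]-[220,110])*5)
    cl=[(proj(c,P(x,112,24))[0]-[220,110])*5 for x in(-37,37)]
    print(a,'paddle end',np.round(e),'cup closed top edge',np.round(cl))
"
```

```text
t 13.25 tcpD [   1.7 -144.5  197.9] jaw -12.93 tilt [ 0.007  0.001 -1.   ] F [ 0.  -0.  -0.4] open -0.0 q [13.0, 26.0, 15.0, 115.0, -11.0, 39.0, 21.0]
DELTA dx 170.3 dy 229.1 dz -4.6 roll -0.0034
0.8 paddle end [[435. 595.]
 [564. 527.]] cup closed top edge [[186. 142.]
 [337.  73.]]
0.9 paddle end [[433. 611.]
 [560. 543.]] cup closed top edge [[198. 150.]
 [351.  80.]]
0.96 paddle end [[430. 618.]
 [556. 551.]] cup closed top edge [[206. 156.]
 [359.  86.]]
```

View pics/s16.png

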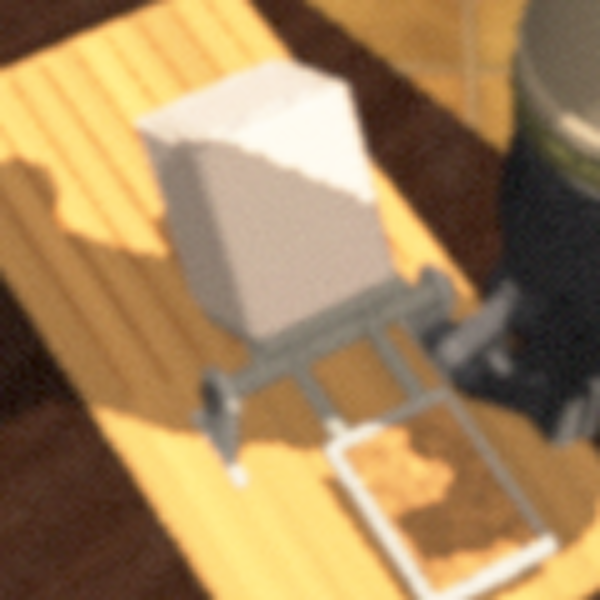

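View pics/t16.png

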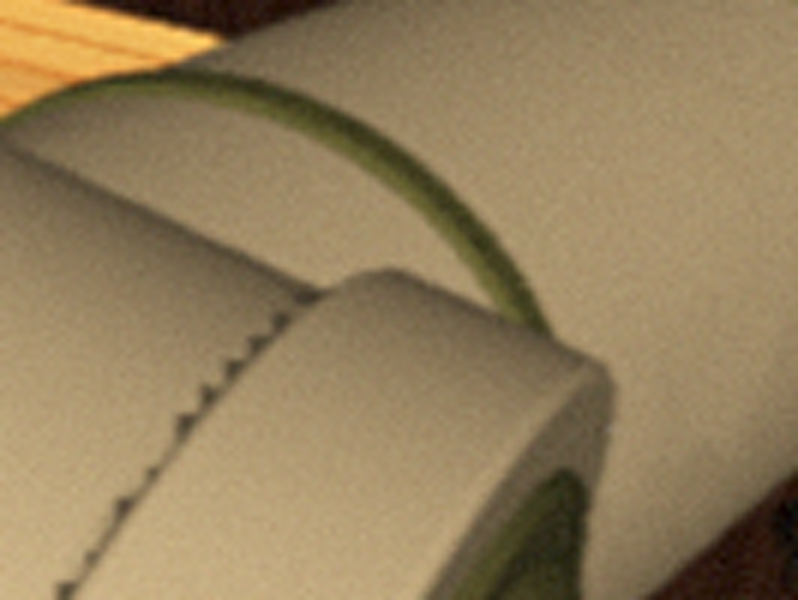

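The peg is up and the cup is on it. The edges fit a tip of about 0.90–0.96, and I want certainty about the end stop. I'll press again farther out on the paddle, at about 95 mm, where nothing but the paddle can touch the fingers.

```bash
python3 -c "
from h import *
planD([0,-95,75],0)"
```

```text
t 13.35 tcpD [   0.3 -142.3  193.8] jaw -12.78 tilt [ 0.003  0.003 -1.   ] F [-0.4  0.9 -0.7] open -0.002 q [12.0, 27.0, 15.0, 115.0, -11.0, 39.0, 21.0]
DELTA dx 119.0 dy 46.8 dz -0.5 roll -0.0009
```

Request:
{"op": "move_arm", "data": {"deltas": [{"hand":1,"dx":10,"dy":12,"dz":0,"roll":0},{"hand":1,"dx":25,"dy":30,"dz":0,"roll":0},{"hand":1,"dx":40,"dy":46,"dz":0,"roll":0},{"hand":1,"dx":60,"dy":46,"dz":0,"roll":0},{"hand":1,"dx":80,"dy":46,"dz":0,"roll":0},{"hand":1,"dx":100,"dy":46,"dz":0,"roll":0},{"hand":1,"dx":114,"dy":46,"dz":0,"roll":0},{"hand":1,"dx":119,"dy":46,"dz":0,"roll":0},{"hand":1,"dx":119,"dy":46,"dz":0,"roll":0}]}}

```text
time_s: 14.1
tcp_pos: [0.5072, -0.2242, 0.0729]
eef_rot: [[-0.002, 0.221, 0.975], [0.005, 0.975, -0.221], [-1.0, 0.004, -0.003]]
wrist_force: [-0.7, -0.2, 0.0]
opening: 0.004
```

Request:
{"op": "move_arm", "data": {"deltas": [{"hand":1,"dx":3,"dy":0,"dz":0,"roll":0},{"hand":1,"dx":6,"dy":0,"dz":0,"roll":0},{"hand":1,"dx":8,"dy":0,"dz":0,"roll":0},{"hand":1,"dx":8,"dy":0,"dz":0,"roll":0}]}}

```text
time_s: 14.43
tcp_pos: [0.5072, -0.2242, 0.065]
eef_rot: [[-0.001, 0.221, 0.975], [0.005, 0.975, -0.221], [-1.0, 0.004, -0.002]]
wrist_force: [0.1, 0.9, 0.2]
opening: -0.003
```

Request:
{"op": "move_arm", "data": {"deltas": [{"hand":1,"dx":1,"dy":0,"dz":0,"roll":0},{"hand":1,"dx":2,"dy":0,"dz":0,"roll":0},{"hand":1,"dx":2,"dy":0,"dz":0,"roll":0}]}}

```text
time_s: 14.68
tcp_pos: [0.5073, -0.2242, 0.0632]
eef_rot: [[-0.001, 0.221, 0.975], [0.004, 0.975, -0.221], [-1.0, 0.004, -0.002]]
wrist_force: [-1.1, -0.8, -0.1]
opening: 0.0
```

Request:
{"op": "move_arm", "data": {"deltas": [{"hand":1,"dx":1,"dy":0,"dz":0,"roll":0},{"hand":1,"dx":2,"dy":0,"dz":0,"roll":0},{"hand":1,"dx":2,"dy":0,"dz":0,"roll":0}]}}

```text
time_s: 14.93
tcp_pos: [0.5075, -0.2242, 0.0613]
eef_rot: [[-0.001, 0.221, 0.975], [0.004, 0.975, -0.221], [-1.0, 0.004, -0.002]]
wrist_force: [-0.7, 1.3, 2.4]
opening: 0.001
```

Request:
{"op": "move_arm", "data": {"deltas": [{"hand":1,"dx":1,"dy":0,"dz":0,"roll":0},{"hand":1,"dx":1,"dy":0,"dz":0,"roll":0}]}}

```text
time_s: 15.1
tcp_pos: [0.5075, -0.2242, 0.061]
eef_rot: [[-0.0, 0.221, 0.975], [0.005, 0.975, -0.221], [-1.0, 0.004, -0.001]]
wrist_force: [-1.9, 1.0, 11.9]
opening: 0.002
```

Request:
{"op": "move_arm", "data": {"deltas": [{"hand":1,"dx":1,"dy":0,"dz":0,"roll":0},{"hand":1,"dx":1,"dy":0,"dz":0,"roll":0}]}}

```text
time_s: 15.27
tcp_pos: [0.5076, -0.2242, 0.0609]
eef_rot: [[0.001, 0.221, 0.975], [0.005, 0.975, -0.221], [-1.0, 0.005, -0.0]]
wrist_force: [-2.3, 1.2, 13.9]
opening: 0.002
```

The paddle is rigid at z = 61.0 mm: 14 N at 95 mm is 1.3 N m, well above hinge friction plus load, so it is hard on the end stop. I'll retreat and check.

Request:
{"op": "move_arm", "data": {"deltas": [{"hand":1,"dx":-4,"dy":0,"dz":0,"roll":0},{"hand":1,"dx":-12,"dy":0,"dz":0,"roll":0},{"hand":1,"dx":-30,"dy":-10,"dz":0,"roll":0},{"hand":1,"dx":-60,"dy":-25,"dz":0,"roll":0},{"hand":1,"dx":-90,"dy":-45,"dz":0,"roll":0},{"hand":1,"dx":-120,"dy":-70,"dz":0,"roll":0},{"hand":1,"dx":-150,"dy":-95,"dz":0,"roll":0},{"hand":1,"dx":-180,"dy":-120,"dz":0,"roll":0},{"hand":1,"dx":-200,"dy":-140,"dz":0,"roll":0},{"hand":1,"dx":-200,"dy":-140,"dz":0,"roll":0}]}}

```text
time_s: 16.1
tcp_pos: [0.4759, -0.3677, 0.2655]
eef_rot: [[0.006, 0.227, 0.974], [-0.002, 0.974, -0.227], [-1.0, -0.0, 0.007]]
wrist_force: [-0.2, -1.5, 0.0]
opening: -0.002
```

```bash
python3 look.py 17; python3 -c "
from h import *
c=load('top17'); cv2.imwrite('pics/t17f.png',c['img'][:,:,::-1]); c=load('scene17'); cv2.imwrite('pics/s17f.png',c['img'][:,:,::-1])
"
```

```text
t 16.1 tcpD [ 1.000e-01 -2.423e+02  2.655e+02] jaw -13.09 tilt [ 0.006 -0.002 -1.   ] F [-0.2 -1.5  0. ] open -0.002 q [21.0, 24.0, 16.0, 107.0, -9.0, 50.0, 28.0]
DELTA dx 237.4 dy 327.3 dz -4.7 roll -0.0063
```

View pics/s17.png

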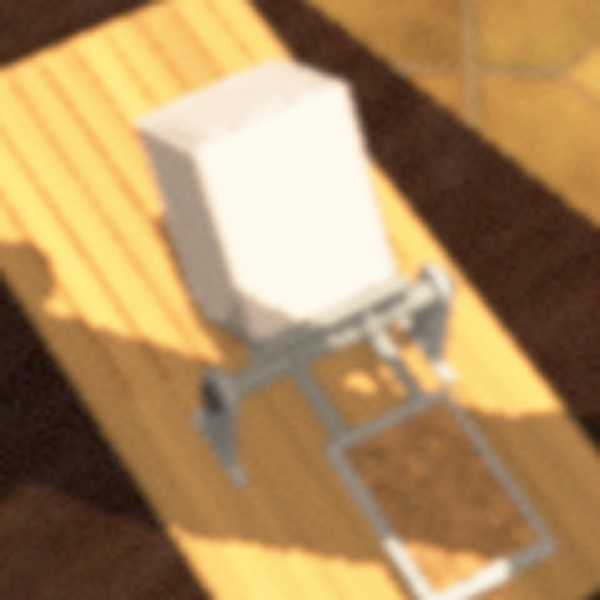

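View pics/t17f.png

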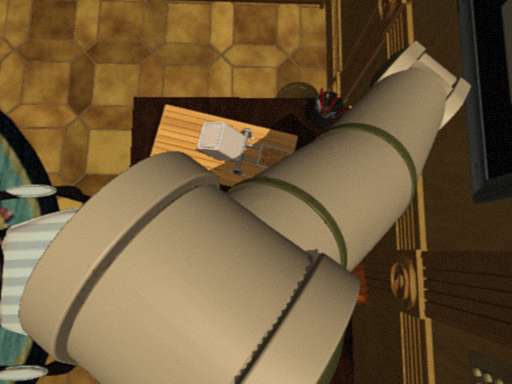

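View pics/s17f.png

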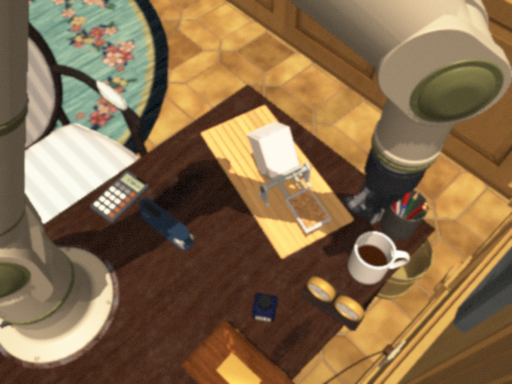

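Bystanders haven't moved compared with the first picture (mug (370,257), clock (335,300), bottle (264,306)). As a last check, I'll measure rim seating in the tipped peg's frame.

Run:
```python
from h import *
c=load('scene17')
a=0.955; ca,sa=np.cos(a),np.sin(a)
H=toW((0,0,62)); ey=Rd@[0,ca,sa]; ez=Rd@[0,-sa,ca]
for lz in (17,24):
  for p in [(195,150),(350,82),(395,283),(255,345)]:
    o,d=ray(c,(p[0]/5+220,p[1]/5+110)); p0=H+ez*lz/1000
    P=o+d*((p0-o)@ez)/(d@ez); r=P-H
    print(lz,p,np.round([r@xd*1000,r@ey*1000],1))
g=c["img"].min(2).astype(int)
```

```text
17 (195, 150) [-38.1 113.5]
17 (350, 82) [ 36.8 112.2]
17 (395, 283) [31.5 18.4]
17 (255, 345) [-39.1  21.2]
24 (195, 150) [-40.6 116.1]
24 (350, 82) [ 33.7 114.8]
24 (395, 283) [28.5 21.8]
24 (255, 345) [-41.5  24.6]
```

In the tipped frame, the closed end sits 112–113.5 mm along the peg (112 is ideal) and the rim reads 18–21 mm, against the stop at 22. So it is seated to within pixel error. Handing in.

```bash
python3 -c "
from workcell import ctrl
print(ctrl.read_state()['wrist_force'],ctrl.hand_in())"
```

```text
the job is handed in; nothing more can be done
[ 0.27713609  1.42276629 -0.46945108] None
```

The cup is hanging mouth-down on the tipped-up peg with its rim on the stop, and I handed the job in at about 16 s of the 51 s limit.

**What I did:** I gripped the cup by its sides, squared it to the board and slid it along the board onto the flat peg. It stopped dead against the wire stop at 8.5 N, and the peg stayed flat. I released it, then pressed the paddle down with the shut fingers until the peg reached its end stop.

**Last checks:**
- **End stop:** A second press, farther out on the paddle, was rigid at 14 N, so the peg is fully up. It stayed up after I backed off.
- **Rim seating:** With the peg tipped up, the cup's closed end measures 112–113.5 mm along the peg, against an ideal 112. The rim reads 18–21 mm against the stop at 22, which agrees within pixel error.
- **Bystanders:** The mug, clock and ink bottle are where they started in the scene view. The arm blocked most of the final top view.

**Doubts:**
- **Seating before tipping:** The camera put the cup about 2 mm from its ideal seat while the peg was still flat. The contact force says it was against the stop, and 2 mm is within calibration error.
- **Press force:** On reaching the end stop, the wrist force briefly hit about 67 N. That is under the 120 N limit, and the fingers appeared to be the only contact. I could not fully rule out the gripper body touching the frame at that moment.

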